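# Fit the spare sensor board in the smoker controller

## Robot

A 6-joint arm with a two-finger parallel gripper is mounted at the origin on the work surface. World frame = base frame: x ahead of the robot, y to its left, z up, the work surface at z = 0. Lengths are in m, angles in rad, forces in N, time in s.
With the tool pointing down it reaches from about 0.35 to 0.975 m from the base axis. Payload 4.9 kg.
Tool frame: the origin (TCP) lies on the mounting face of the last link; the fingertips stand 173 mm ahead of it and the grasp point (between the pads) lies 155 mm ahead of it; z points along the fingers, y is the direction in which the jaws open and shut (so a half turn about z gives the same grasp; the last joint's range is limited). The gripper opens to 85 mm and grips with 20 to 120 N. Pads are 22 mm wide; open, the fingers measure 114 mm over their backs; the gripper's body (76 mm by 85 mm) begins 54 mm behind the grasp point. The pads swing forward as they close: fully open they stand 13 mm farther back than shut.
Start: joints at [1.156, 0.053, 1.613, -0, 1.476, -0.119], TCP at [0.182, 0.598, 0.405] pointing down, gripper open.
Joint ranges: [-3.01, 3.01], [-1.01, 2.22], [0.06, 2.58], [-1.02, 4.17], [0.09, 2.62], [-3.14, 3.14]. Speed limits (rad/s): [2.57, 2.57, 3.14, 3.14, 3.14, 3.14].

## Interface

Orientations are given as a unit quaternion [w, x, y, z].
In Python, from plant import manip gives the robot as it stands.
- The arm moves only by the tool play_rows, never from a script. Its argument "increments" is a list of rows, each an object with "offset": the shift along the tool's x, y, z in mm, a list of three; "twist": the turn about the tool's z in rad; "grip": the opening, from 0 (shut) to 1 (fully open). In form: [{"offset": [dx, dy, dz], "twist": twist, "grip": grip}, ...]. A call has 1 to 5 rows; each row is the pose to reach, as a shift and turn from the pose commanded when the call began, along the tool's axes at that moment; what a row does not reach only later rows make up. A row lasts 1/12 s, in which the tool goes at most 41.7 mm and 7.16 degrees, less where a joint would pass 70% of its speed; a pose out of reach is approached as far as the arm can. A call with a gripper value outside its range is refused whole. The fingers move at their own pace and stop on an object; the grip force is fixed at half the most. Time passes only in rows, so rows that repeat a pose let the fingers close. It gives the time, the measured TCP pose, the force and the opening at its end, in the units of the state.
- manip.state(): the state, without advancing time (a new reading comes with each control period).
- manip.grab_frame(name): name is "scene" or "top" or "wrist"; returns the picture (384x512x3 uint8, blue, green, red); there is no depth.
- manip.get_calibration(name): a dict with "fx", "fy", "cx", "cy" (pixels), "k1" (the pictures are not rectified: a ray, as slopes to the right and down, at radius r is drawn at 1 + k1 r^2 times it, then the intrinsics apply), "T" (4x4, takes a point from camera to world coordinates). Camera axes: x right, y down, z forward; pixel columns grow to the right and rows downward; lengths in m; the calibration is good to about 2 mm. A picture is of the moment at which its call begins: read the wrist's pose just before it. get_calibration takes no time and is no camera call; for the wrist camera it gives the pose at the moment of the call.
- manip.job_done(): hands the job in, once; it reports no verdict.
Trained networks look in the newest picture that a camera, given by its name, has taken for a name from the list of things; names that differ only in an ending like _2 or _b are one class to them, and where a whole thing is asked for, a point or a joint stands for the part that bears it (a point fixed in the world has none). Each returns a list of dicts, best first, with "p" (0 to 1); they miss things now and then, are a little off and sometimes report something else, mostly with a low value. They report only what shows in the picture. A call takes as long as a camera call.
- manip.boxes_of(query, camera): "xyz" ([x, y, z] in m, in the coordinates of the camera as it stood for that picture, good to about 4 mm: the middle of the surface that is visible of it).
- manip.tip_of(query, camera): "xyz" ([x, y, z] in m, in the coordinates of the camera as it stood for that picture, good to about 4 mm: a listed point, or the origin of a listed thing).
The state is a dict: "time": time; "joint_pos": joint angles; "joint_vel": joint speeds; "joint_efforts": joint torques, N m; "tool_pos": TCP position; "tool_rot": TCP orientation; "contact_force": force on the tool from outside, world axes, zero at the start; "ft_torque": the same for the moment, N m; "gripper_width": opening from 0.0 (shut) to 1.0 (fully open).
Only numpy, scipy, OpenCV 4.12 (cv2) and the standard library are available. Lean on these libraries where they do the work, as an engineer would, in place of code of your own. Each camera call takes 0.05 s, during which the arm holds its last target. There are 200 camera calls.

## Task

The smoker controller stands open on the table: take the spare sensor board (the green one with the blue grip) out of its wooden holder and, the same way round, slide it down between the two white card guides of the empty slot, feeling for the guides and never forcing it, until it comes to rest on the socket; let go of it there with its red levers still open. Then swing both red levers in and down, gently and without thumping them, until they lie flat and have drawn the board fully home. Leave the beer mug, the salt jar and the tin where they are.

Things in the scene. Friction and masses are not known exactly. Their poses are not given: they have to be found in the camera images.
- controller: grey steel case of the smoker controller, fixed, open on top: 150 (x) x 189 (y) mm, walls 72 mm high (30 mm on the +x side). Origin: centre of its underside; x runs across the boards, y along them, z up. Turned by up to 0.3 rad. Two finished boards without levers stand in its -x half, tops 83 mm above the table; the empty slot is in its +x half.
- slot (a point): where board's origin lies when the board is fully home on the slot's nominal line; 16 mm above the table, axes as controller. Guides, socket and claw rails are one rigid unit screwed down in slotted holes: its true line lies up to 11 mm to either side along x, which this reading does not show; it must be seen or felt. Along y, in yaw and in height it is true.
- guide_left (a point): nominal centre of the mouth of the white guide at the controller's +y end (y = +72.5 mm, 74 mm above the table; true x up to 11 mm off, as slot). Groove 4.8 mm wide along x for the board's 3 mm edge, mouth flared to 7.5 mm, flat heads to 21 mm either side. A board that misses stops on the heads with its origin about 50 mm above slot; the grooves run down to home.
- guide_right (a point): the same at the -y end (y = -72.5 mm). The two end brackets behind the guides have sloped lead-ins and leave the board about 1.3 mm of play either way in y. Held off the grooves' true line, the board binds in them: this is felt more as a twist on the hand (about y) than as a side force, and easing the hand sideways frees it.
- socket (a point): nominal middle of the white socket's top, 24 mm above the table (true x as slot). Its sprung brass contacts stop the tongue with board 4 to 7 mm above slot; the last stretch takes 35 to 45 N, which the levers supply and the hand must not.
- rail_left (a point): nominal centre of the steel claw rail at the controller's +y end: a 5 mm bar along x, 113 mm above the table, y = +80 mm (true x as slot), on two posts 12 mm either side of it that reach 116 mm above the table.
- rail_right (a point): the same at the -y end, y = -80 mm. The board passes between the rails with 2.5 mm to spare at each end; its claws hook under them.
- holder: wooden block 90 (x) x 190 (y) x 42 mm, fixed, with a slot 5 mm wide along its y, 30 mm deep, in which the spare board stands, its origin 12 mm above the table. Origin: centre of its underside.
- board: green spare sensor board standing upright, about 0.2 kg. Origin: centre of its foot; x its thickness (3 mm), y its width (150 mm), z up. Brass tongue: lowest 8 mm, y = -30 to +50 mm, so it fits one way only, its y along the controller's y. Edges from z = 8 to 68 mm. Top bar z = 80 to 84 mm, 14 mm thick, 112 mm wide; on it the blue grip to z = 116 mm, 10 mm thick (x), 30 mm wide (y).
- board_grip (a point): upper middle of the blue grip, 106 mm above board's origin; axes as board. Grip it here across x.
- lever_left (a joint): red lever at the board's +y end, rad: 0 = closed, flat over the top bar; 1.2 to 1.35 = open, standing (stop 1.4). Pin along x at y = +65.5, z = 92 mm of the board. Handle 46 mm long, 10 wide, 5 thick, towards the middle when closed; 18 mm claw on the other side. Stays where left (0.04 N m friction).
- lever_right (a joint): the same at the board's -y end, pin at y = -65.5 mm. With the board on the socket a claw hooks under its rail at about 0.35 rad and from there draws that end of the board down; 35 to 45 mm from the pin this takes 5 to 15 N. The ends may be drawn down one after the other.
- lever_left_end (a point): point on the left lever's handle, 36 mm from its pin, on the face that is uppermost when closed and outermost when open.
- lever_right_end (a point): the same on the right lever.
- beer_mug: amber glass mug, 84 mm wide, 130 mm high, standing on the table; bystander. Origin: centre of its underside.
- salt_jar: glass salt jar, 56 mm wide, 110 mm high, standing on the table; bystander. Origin: centre of its underside.
- tomato_tin: tin, 74 mm wide, 110 mm high, standing on the table; bystander. Origin: centre of its underside.

How it is judged:
On the way:
1. the board stands between both guides on the socket, let go, with both levers still open (x of board in the frame of slot between -0.014 and 0.014 m and y of board in the frame of slot between -0.006 and 0.006 m and angle between the y axis of board and the y axis of controller, either way round below 0.06 rad and z of board in the frame of slot between 0.003 and 0.009 m and angle between board's own z axis and vertical below 0.05 rad and value of joint each of lever_left, lever_right above 0.8 rad and contact force between the fingers and board below 0.2 N), for 0.2 s.
At the end, for the whole second after the job is handed in: The board is fully home: its origin no more than 2 mm above slot, within 14 mm of it across the board (x) and 6 mm along it (y), same way round, within 0.03 rad of upright and at rest; both levers are within 0.15 rad of closed (x of board in the frame of slot between -0.014 and 0.014 m and y of board in the frame of slot between -0.006 and 0.006 m and angle between the y axis of board and the y axis of controller, either way round below 0.06 rad and z of board in the frame of slot between -0.003 and 0.002 m and angle between board's own z axis and vertical below 0.03 rad and value of joint each of lever_left, lever_right below 0.15 rad and linear speed of board below 0.01 m/s); the robot touches nothing.
It fails at once if with both levers open, the board is pressed on the guides, the socket or the case with more than 36 N in all (forced) (contact force between board and controller above 36 N and value of joint each of lever_left, lever_right above 0.8 rad).
It fails at once if while a lever is being closed (past 0.8 rad), the fingers press on the board or its levers with more than 35 N (contact force between the fingers and board above 35 N and z of board in the frame of slot below 0.012 m and value of joint any of lever_left, lever_right below 0.8 rad).
It fails at once if a finger or the arm shoves the controller with more than 25 N (contact force between the arm and controller above 25 N).
It fails at once if the beer mug, the salt jar or the tin is moved more than 20 mm (distance of any of beer_mug, salt_jar, tomato_tin from where it was at the start of the episode above 0.02 m).
It also fails if it takes over 72 s, if anything falls off the work surface, if the arm or the gripper's body presses on something with over 40 N, if the wrist force passes 120 N, or if a joint passes its speed limit or range.

## Working session

There is one attempt and no reset: what is moved stays moved. The work goes in short steps, Python scripts to look and compute and a tool call to move; the robot and the scene stay as the last step left them, time stands still between calls to the robot, and variables do not carry over. Pictures are saved under pics/ and viewed, about 8 in all and at most 12, crops included, and the job is handed in when it is done.

Besides the shell and the picture viewer there is one more tool, called by a JSON object that holds its "api" and its "payload", one argument or row to a line. play_rows: Moves the arm, as the interface text tells. Its arguments: {"type":"object","properties":{"increments":{"type":"array"}},"required":["increments"]}

```bash
ls; mkdir -p pics; cat > h.py <<'E'
import numpy as np, cv2
from scipy.spatial.transform import Rotation as R
from plant import manip
def rot(q): return R.from_quat(np.roll(q,-1)).as_matrix()
def look(cam,name=None):
    T=np.array(manip.get_calibration(cam)["T"]); im=manip.grab_frame(cam)
    if name: cv2.imwrite(f"pics/{name}.png",im)
    return im,T
def find(q,cam,T,f="tip_of"):
    return [(round(d["p"],2),np.round((T@np.r_[d["xyz"],1])[:3],4)) for d in getattr(manip,f)(q,cam)]
def proj(P,cam):
    c=manip.get_calibration(cam);p=np.linalg.inv(c["T"])@np.r_[P,1];s=p[:2]/p[2];s=s*(1+c["k1"]*(s@s))
    return np.array([c["fx"]*s[0]+c["cx"],c["fy"]*s[1]+c["cy"]])
def ray(u,v,cam,z):
    "world point on plane z seen at pixel"
    c=manip.get_calibration(cam);d=np.array([(u-c["cx"])/c["fx"],(v-c["cy"])/c["fy"]]);s=d.copy()
    for _ in range(20): s=d/(1+c["k1"]*(s@s))
    T=np.array(c["T"]);w=T[:3,:3]@np.r_[s,1];o=T[:3,3];return o+w*(z-o[2])/w[2]
def st():
    s=manip.state();print("t",round(s["time"],2),"tcp",np.round(s["tool_pos"],4),"q",np.round(s["tool_rot"],4),"F",np.round(s["contact_force"],1),"M",np.round(s["ft_torque"],2),"g",round(s["gripper_width"],3));return s
E
python3 - <<'E'
from h import *
s=st(); print(rot(s["tool_rot"]).round(3))
for cam in("scene","top"):
    im,T=look(cam,cam)
    print(cam,T.round(3).tolist())
    for q in["slot","guide_left","guide_right","rail_left","rail_right","board","board_grip","lever_left_end","lever_right_end","holder","controller","beer_mug","salt_jar","tomato_tin"]:
        print(q,find(q,cam,T)[:2])
a=np.vstack
cv2.imwrite("pics/both.png",cv2.resize(np.hstack([cv2.imread("pics/scene.png"),cv2.imread("pics/top.png")]),(800,300)))
st()
E
```

```text
pics
t 0.0 tcp [0.1821 0.5976 0.4034] q [-3.000e-04  1.474e-01  9.891e-01 -1.000e-03] F [-0.3  0.5  0.1] M [-0.01 -0.02 -0.01] g 0.999
[[-0.957  0.292 -0.001]
 [ 0.292  0.957 -0.002]
 [ 0.    -0.002 -1.   ]]
scene [[-0.784, 0.329, -0.526, 1.048], [0.62, 0.426, -0.659, 0.522], [0.008, -0.843, -0.538, 0.562], [0.0, 0.0, 0.0, 1.0]]
slot [(0.57, array([ 0.5794, -0.2142,  0.0128]))]
guide_left [(0.8, array([ 0.5693, -0.1415,  0.0713]))]
guide_right [(0.62, array([ 0.5874, -0.2825,  0.0713])), (0.18, array([ 0.5679, -0.1409,  0.0708]))]
rail_left [(0.87, array([ 0.5643, -0.1349,  0.1136])), (0.43, array([0.5857, 0.1628, 0.1159]))]
rail_right [(0.69, array([ 0.5879, -0.2919,  0.1135])), (0.41, array([ 0.5753, -0.1983,  0.0242]))]
board [(0.88, array([0.5826, 0.1649, 0.0076])), (0.3, array([ 0.5718, -0.1385,  0.0713]))]
board_grip [(0.94, array([0.5808, 0.1674, 0.1178])), (0.33, array([ 0.5536, -0.2175, -0.0034]))]
lever_left_end [(0.47, array([ 0.6873, -0.3597, -0.0022])), (0.43, array([0.5645, 0.2208, 0.1394]))]
lever_right_end [(0.61, array([0.5934, 0.1139, 0.1363]))]
holder [(0.87, array
[... 946 characters left out ...]
1642, 0.1138]))]
lever_left_end [(0.51, array([0.5678, 0.2184, 0.1373])), (0.5, array([ 0.556 , -0.2151, -0.003 ]))]
lever_right_end [(0.44, array([0.5884, 0.1074, 0.1378]))]
holder [(0.7, array([ 5.814e-01,  1.654e-01, -2.000e-04]))]
controller [(0.87, array([ 0.5553, -0.2158, -0.0021])), (0.54, array([ 0.5671, -0.1472,  0.0699]))]
beer_mug [(0.88, array([0.8157, 0.0369, 0.0031])), (0.73, array([ 0.5777, -0.2143,  0.0112]))]
salt_jar [(0.97, array([ 3.572e-01, -1.370e-02, -2.000e-04]))]
tomato_tin [(0.63, array([ 0.5741, -0.2061,  0.0249])), (0.6, array([ 0.6835, -0.3627,  0.0016]))]
t 1.5 tcp [0.1822 0.5978 0.4047] q [0.     0.1474 0.9891 0.    ] F [ 0.1 -0.1  0. ] M [0.01 0.01 0.  ] g 1.0
```

View pics/top.png

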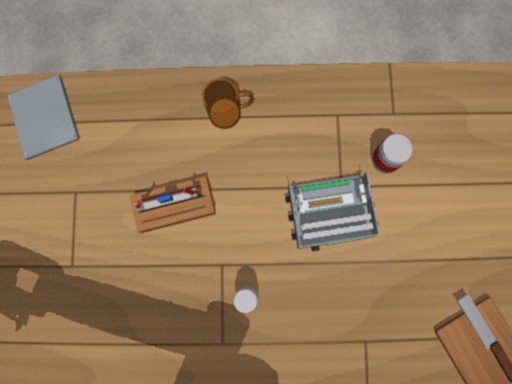

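View pics/scene.png

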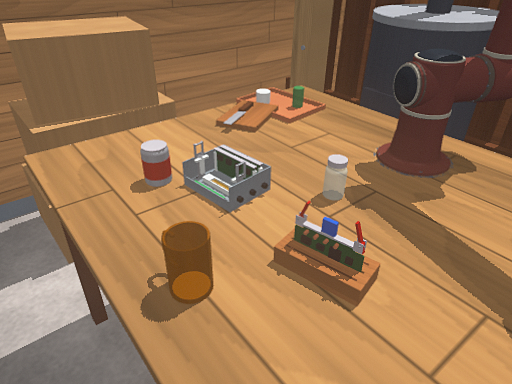

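```bash
cat >> h.py <<'E'
def go(p,yaw):
    "offset(mm)/twist from measured pose to TCP p with tool-y yaw"
    s=st();M=rot(s["tool_rot"]);y=np.arctan2(M[1,1],M[0,1]);print("yaw",round(y,4))
    print("offset",np.round(1000*M.T@(np.array(p)-s["tool_pos"]),1),"twist",round((y-yaw+np.pi)%(2*np.pi)-np.pi,3))
E
python3 -c "
from h import *
go([0.581,0.166,0.39],0.21)"
```

```text
t 1.5 tcp [0.1822 0.5978 0.4047] q [0.     0.1474 0.9891 0.    ] F [ 0.1 -0.1  0. ] M [0.01 0.01 0.  ] g 1.0
yaw 1.275
offset [-507.4 -296.8   14.7] twist 1.065
```

{"api": "play_rows", "payload": {
  "increments": [
    {"offset": [-35,-20,1],"twist": 0,"grip": 1},
    {"offset": [-70,-41,2],"twist": 0,"grip": 1},
    {"offset": [-105,-61,3],"twist": 0,"grip": 1},
    {"offset": [-140,-82,4],"twist": 0,"grip": 1},
    {"offset": [-175,-102,5],"twist": 0,"grip": 1}
  ]
}}

```text
time: 1.92
tool_pos: [0.3206, 0.4478, 0.3998]
tool_rot: [0.0, 0.147, 0.989, 0.0]
contact_force: [0.2, 0.6, -0.3]
gripper_width: 1.0
```

{"api": "play_rows", "payload": {
  "increments": [
    {"offset": [-35,-20,1],"twist": 0,"grip": 1},
    {"offset": [-70,-41,2],"twist": 0,"grip": 1},
    {"offset": [-105,-61,3],"twist": 0,"grip": 1},
    {"offset": [-140,-82,4],"twist": 0,"grip": 1},
    {"offset": [-175,-102,5],"twist": 0,"grip": 1}
  ]
}}

```text
time: 2.33
tool_pos: [0.4584, 0.2989, 0.395]
tool_rot: [0.0, 0.147, 0.989, 0.0]
contact_force: [0.7, 0.0, -1.1]
gripper_width: 0.999
```

{"api": "play_rows", "payload": {
  "increments": [
    {"offset": [-32,-19,1],"twist": 0.12,"grip": 1},
    {"offset": [-64,-37,2],"twist": 0.24,"grip": 1},
    {"offset": [-96,-56,3],"twist": 0.36,"grip": 1},
    {"offset": [-128,-75,4],"twist": 0.48,"grip": 1},
    {"offset": [-157,-93,5],"twist": 0.6,"grip": 1}
  ]
}}

```text
time: 2.75
tool_pos: [0.5818, 0.1641, 0.3898]
tool_rot: [0.0, 0.436, 0.9, 0.0]
contact_force: [0.1, -0.3, 0.3]
gripper_width: 0.999
```

{"api": "play_rows", "payload": {
  "increments": [
    {"offset": [0,0,0],"twist": 0.12,"grip": 1},
    {"offset": [0,0,0],"twist": 0.24,"grip": 1},
    {"offset": [0,0,0],"twist": 0.36,"grip": 1},
    {"offset": [0,0,0],"twist": 0.465,"grip": 1},
    {"offset": [0,0,0],"twist": 0.465,"grip": 1}
  ]
}}

```text
time: 3.17
tool_pos: [0.5807, 0.1658, 0.3897]
tool_rot: [-0.0, 0.63, 0.777, -0.0]
contact_force: [0.1, -0.3, 0.8]
gripper_width: 1.004
```

```bash
python3 - <<'E'
from h import *
s=st()
im,T=look("wrist","w1"); print(T.round(3).tolist())
for q in["board","board_grip","lever_left_end","lever_right_end"]: print(q,find(q,"wrist",T)[:2])
E
```

```text
t 3.17 tcp [0.5807 0.1658 0.3897] q [-0.      0.6299  0.7767 -0.    ] F [ 0.1 -0.3  0.8] M [-0.01  0.04 -0.  ] g 1.004
[[0.978, 0.198, 0.059, 0.566], [0.207, -0.938, -0.277, 0.237], [0.0, 0.283, -0.959, 0.358], [0.0, 0.0, 0.0, 1.0]]
board [(0.93, array([0.5835, 0.1643, 0.0128])), (0.71, array([ 0.3559, -0.0098, -0.0022]))]
board_grip [(0.95, array([0.5782, 0.1619, 0.1167])), (0.54, array([ 0.5786,  0.1629, -0.001 ]))]
lever_left_end [(0.96, array([0.565 , 0.2197, 0.1374]))]
lever_right_end [(0.72, array([0.5907, 0.1107, 0.1347]))]
```

View pics/w1.png

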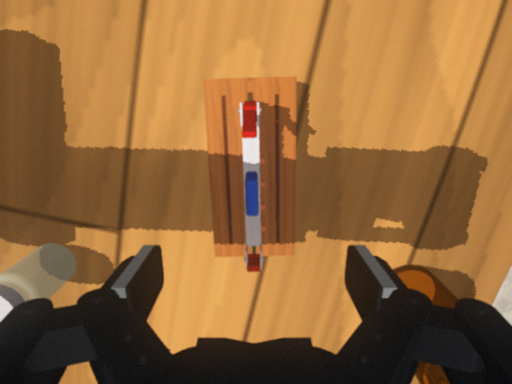

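The wrist picture shows the board nearly upright in image, blue grip at about (252,193), levers at (250,120) and (253,262).

```bash
python3 - <<'E'
from h import *
im=cv2.imread("pics/w1.png");h=cv2.cvtColor(im,cv2.COLOR_BGR2HSV)
m=cv2.inRange(h,(100,120,60),(130,255,255)); n,l,s,c=cv2.connectedComponentsWithStats(m); k=1+np.argmax(s[1:,4]);print(s[k],c[k])
r=cv2.minAreaRect(np.argwhere(l==k)[:,::-1].astype(np.float32));print(r)
x0,y0,w,hh=s[k][:4]
a=ray(x0+w/2-.5,y0,"wrist",.128);b=ray(x0+w/2-.5,y0+hh-1,"wrist",.128);print("top/bottom",a,b)
# yaw from the wooden holder edges: brown block mask and from board band
ps=[]
for v in range(y0,y0+hh):
    xs=np.where(l[v]==k)[0]
    if len(xs)>5: ps.append(ray(xs.mean(),v,"wrist",.128)[:2])
ps=np.array(ps);d=np.polyfit(ps[:,1],ps[:,0],1);print("grip centre",ps.mean(0),"yaw",-np.arctan(d[0]))
# lever/red centres, tops
m=cv2.inRange(h,(0,150,60),(6,255,255))|cv2.inRange(h,(174,150,60),(180,255,255));n,l,s,c=cv2.connectedComponentsWithStats(m)
for i in range(1,n):
    if s[i,4]>80: print(s[i],c[i],ray(*c[i],"wrist",.14))
E
```

```text
[246 173  12  42 455] [251.48791209 194.13186813]
((251.5, 193.5), (41.0, 11.0), 90.0)
top/bottom [0.5752101  0.18561712 0.128     ] [0.58206145 0.15342092 0.128     ]
grip centre [0.57858627 0.16972116] yaw 0.23247871502248815
[242 101  14  36 443] [249.20316027 119.0993228 ] [0.56533672 0.22483945 0.14      ]
```

```bash
python3 -c "
from h import *
go([0.5787,0.168,0.273],0.228)"
```

```text
t 3.42 tcp [0.5805 0.1661 0.3898] q [0.     0.6285 0.7778 0.    ] F [ 0.5 -0.5  0.7] M [ 0.03 -0.03  0.02] g 1.002
yaw 0.2117
offset [  2.3  -1.4 116.8] twist -0.016
```

{"api": "play_rows", "payload": {
  "increments": [
    {"offset": [2.3,-1.4,20],"twist": -0.016,"grip": 1},
    {"offset": [2.3,-1.4,50],"twist": -0.016,"grip": 1},
    {"offset": [2.3,-1.4,80],"twist": -0.016,"grip": 1},
    {"offset": [2.3,-1.4,107],"twist": -0.016,"grip": 0.7},
    {"offset": [2.3,-1.4,117],"twist": -0.016,"grip": 0.5}
  ]
}}

```text
time: 3.83
tool_pos: [0.577, 0.1677, 0.2678]
tool_rot: [-0.003, 0.622, 0.783, -0.003]
contact_force: [-0.8, -0.0, -0.5]
gripper_width: 0.75
```

{"api": "play_rows", "payload": {
  "increments": [
    {"offset": [0,0,0],"twist": 0,"grip": 0.35},
    {"offset": [0,0,0],"twist": 0,"grip": 0.25},
    {"offset": [0,0,0],"twist": 0,"grip": 0.15},
    {"offset": [0,0,0],"twist": 0,"grip": 0.05},
    {"offset": [0,0,0],"twist": 0,"grip": 0.0}
  ]
}}

```text
time: 4.25
tool_pos: [0.5794, 0.168, 0.2756]
tool_rot: [0.001, 0.623, 0.783, 0.001]
contact_force: [-2.6, -0.3, 5.6]
gripper_width: 0.106
```

{"api": "play_rows", "payload": {
  "increments": [
    {"offset": [0,0,0],"twist": 0,"grip": 0.0},
    {"offset": [0,0,0],"twist": 0,"grip": 0.0},
    {"offset": [0,0,0],"twist": 0,"grip": 0.0}
  ]
}}

```text
time: 4.5
tool_pos: [0.5794, 0.168, 0.2756]
tool_rot: [0.001, 0.623, 0.783, 0.001]
contact_force: [-3.2, 0.4, 5.9]
gripper_width: 0.105
```

```bash
python3 -c "
from h import *
go([0.5787,0.168,0.273],0.228)"
```

```text
t 4.5 tcp [0.5794 0.168  0.2756] q [0.001  0.6226 0.7826 0.0008] F [-3.2  0.4  5.9] M [-0.14  0.63  0.22] g 0.105
yaw 0.2268
offset [ 0.1 -0.7  2.6] twist -0.001
```

{"api": "play_rows", "payload": {
  "increments": [
    {"offset": [0,0,-10],"twist": 0,"grip": 0.0},
    {"offset": [0,0,-25],"twist": 0,"grip": 0.0},
    {"offset": [0,0,-50],"twist": 0,"grip": 0.0},
    {"offset": [0,0,-80],"twist": 0,"grip": 0.0},
    {"offset": [0,0,-110],"twist": 0,"grip": 0.0}
  ]
}}

```text
time: 4.92
tool_pos: [0.5784, 0.1678, 0.3839]
tool_rot: [-0.0, 0.623, 0.782, -0.0]
contact_force: [0.8, -0.2, -1.6]
gripper_width: 0.109
```

{"api": "play_rows", "payload": {
  "increments": [
    {"offset": [0,0,-25],"twist": 0,"grip": 0.0},
    {"offset": [0,0,-30],"twist": 0,"grip": 0.0},
    {"offset": [0,0,-30],"twist": 0,"grip": 0.0}
  ]
}}

```text
time: 5.17
tool_pos: [0.5791, 0.168, 0.4161]
tool_rot: [0.002, 0.623, 0.782, 0.002]
contact_force: [0.4, 0.2, -2.4]
gripper_width: 0.101
```

```bash
python3 - <<'E'
from h import *
s=st(); print("yaw",np.arctan2(*rot(s["tool_rot"])[:2,1][::-1]))
im,T=look("wrist","w2")
for q in["board","board_grip","lever_left_end","lever_right_end"]:
  for p,x in find(q,"wrist",T)[:1]: print(q,p,x,"tool",np.round(1000*rot(s["tool_rot"]).T@(x-s["tool_pos"]),1))
im,T=look("scene","s2")
for q in["board","board_grip","lever_left_end","lever_right_end"]:
  for p,x in find(q,"scene",T)[:1]: print(q,p,x,"tool",np.round(1000*rot(s["tool_rot"]).T@(x-s["tool_pos"]),1))
cv2.imwrite("pics/s2c.png",cv2.resize(im[100:300,150:400],None,fx=2.5,fy=2.5))
E
```

```text
t 5.17 tcp [0.5791 0.168  0.4161] q [0.0021 0.6229 0.7823 0.0023] F [ 0.4  0.2 -2.4] M [ 0.04 -0.01 -0.01] g 0.101
yaw 0.22601044432064835
board 0.79 [0.5803 0.1689 0.1532] tool [  0.7  -0.3 263. ]
board_grip 0.89 [0.5807 0.1635 0.2565] tool [ -4.7  -0.5 159.7]
lever_left_end 0.82 [0.5663 0.2199 0.2761] tool [ 53.5  -1.7 140. ]
board 0.56 [0.5771 0.1665 0.1441] tool [ -0.9  -4.  272. ]
board_grip 0.64 [0.5855 0.1641 0.2521] tool [ -5.2   4.3 164.1]
lever_left_end 0.42 [0.5657 0.2199 0.2742] tool [ 53.7  -2.3 141.9]
lever_right_end 0.49 [0.5906 0.1147 0.2725] tool [-54.4  -1.7 143.7]
```

View pics/s2c.png

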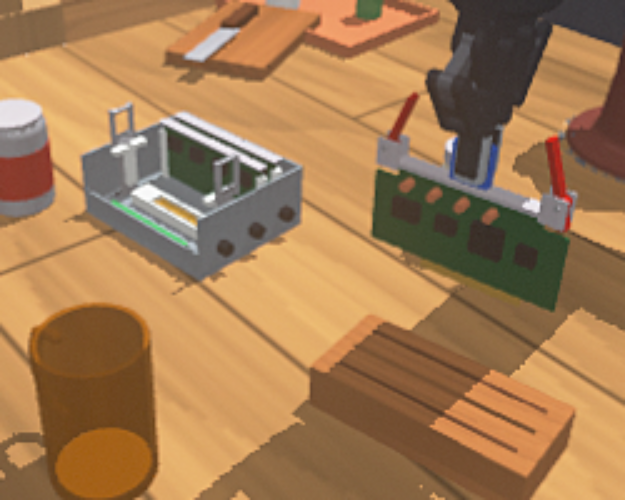

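The board is lifted cleanly, hanging square; empty holder, controller with the two rail frames visible at (122,125) and (228,178) of the crop. Now above the controller, offset to -x to see the slot.

```bash
python3 -c "
from h import *
go([0.527,-0.221,0.416],0.137)"
```

```text
t 5.67 tcp [0.5787 0.1679 0.4118] q [-5.000e-04  6.229e-01  7.823e-01 -5.000e-04] F [-0.2  0.8 -2. ] M [ 0.04 -0.03  0.05] g 0.104
yaw 0.226
offset [-367.4 -137.5   -4. ] twist 0.089
```

{"api": "play_rows", "payload": {
  "increments": [
    {"offset": [-15,-6,-1],"twist": 0.0,"grip": 0},
    {"offset": [-45,-17,-2],"twist": 0.02,"grip": 0},
    {"offset": [-80,-30,-3],"twist": 0.04,"grip": 0},
    {"offset": [-115,-43,-4],"twist": 0.06,"grip": 0},
    {"offset": [-150,-56,-4],"twist": 0.08,"grip": 0}
  ]
}}

```text
time: 6.08
tool_pos: [0.5573, 0.0079, 0.4169]
tool_rot: [0.0, 0.654, 0.757, 0.0]
contact_force: [1.4, -0.2, -2.2]
gripper_width: 0.102
```

{"api": "play_rows", "payload": {
  "increments": [
    {"offset": [-37,-10,0],"twist": 0.009,"grip": 0},
    {"offset": [-74,-20,0],"twist": 0.009,"grip": 0},
    {"offset": [-110,-30,0],"twist": 0.009,"grip": 0},
    {"offset": [-145,-42,0],"twist": 0.009,"grip": 0},
    {"offset": [-175,-52,0],"twist": 0.009,"grip": 0}
  ]
}}

```text
time: 6.5
tool_pos: [0.5311, -0.1737, 0.4168]
tool_rot: [0.0, 0.657, 0.754, -0.0]
contact_force: [-1.0, 0.2, -2.0]
gripper_width: 0.107
```

{"api": "play_rows", "payload": {
  "increments": [
    {"offset": [-20,-6,0],"twist": 0,"grip": 0},
    {"offset": [-34,-12,0],"twist": 0,"grip": 0},
    {"offset": [-36,-12,0],"twist": 0,"grip": 0},
    {"offset": [-36,-12,0],"twist": 0,"grip": 0}
  ]
}}

```text
time: 6.83
tool_pos: [0.5247, -0.2096, 0.4166]
tool_rot: [-0.0, 0.658, 0.753, 0.0]
contact_force: [-0.4, -0.3, -1.6]
gripper_width: 0.105
```

```bash
python3 - <<'E'
from h import *
s=st(); print("yaw",np.arctan2(*rot(s["tool_rot"])[:2,1][::-1]))
im,T=look("wrist","w3"); np.save("w3T.npy",T)
for q in["slot","socket","guide_left","guide_right","rail_left","rail_right","controller","lever_left_end","board"]:
  print(q,find(q,"wrist",T)[:2])
cv2.imwrite("pics/w3b.png",cv2.resize(im,(800,600),interpolation=cv2.INTER_CUBIC))
E
```

```text
t 6.83 tcp [ 0.5247 -0.2096  0.4166] q [-2.000e-04  6.577e-01  7.533e-01  1.000e-04] F [-0.4 -0.3 -1.6] M [ 0.05  0.   -0.01] g 0.105
yaw 0.13520013135542422
slot [(0.93, array([ 0.5773, -0.2131,  0.0179]))]
socket [(0.58, array([ 0.576 , -0.2048,  0.0258]))]
guide_left [(0.55, array([ 0.5692, -0.1417,  0.0722]))]
guide_right [(0.77, array([ 0.5896, -0.2826,  0.0711]))]
rail_left [(0.63, array([ 0.567 , -0.1341,  0.1117]))]
rail_right [(0.82, array([ 0.587 , -0.2924,  0.1131]))]
controller [(0.76, array([ 0.5573, -0.2184, -0.0062])), (0.33, array([ 6.857e-01, -3.646e-01,  3.000e-04]))]
lever_left_end [(0.84, array([ 0.5185, -0.1538,  0.2774]))]
board [(0.81, array([ 0.5268, -0.2112,  0.1513]))]
```

View pics/w3b.png

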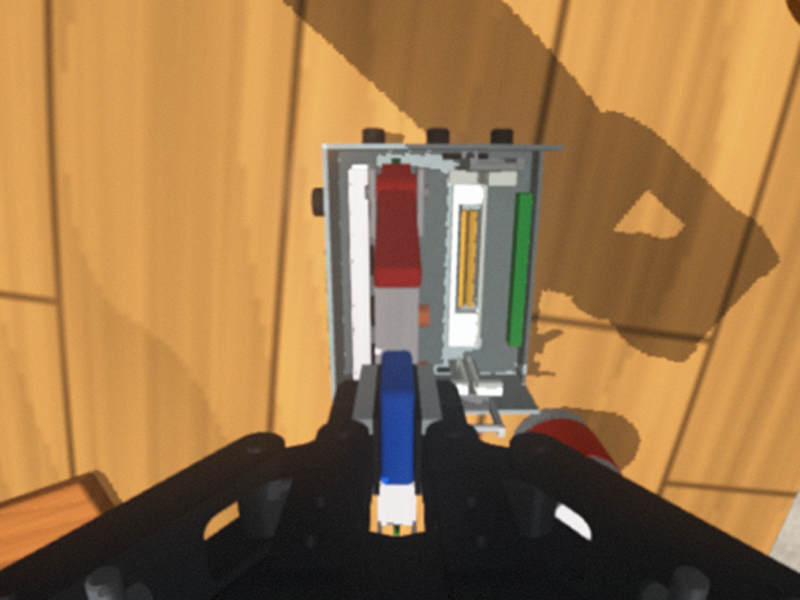

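The wrist picture shows the slot unit: white socket around (466,260), brass strip, +y guide pieces at about (464,178)/(503,178), -y guide/rail at about (480,385)/(485,425). Zoom in to measure its line.

```bash
python3 - <<'E'
from h import *
im=cv2.imread("pics/w3.png")
a=cv2.resize(im[88:288,265:365],None,fx=4,fy=4,interpolation=cv2.INTER_NEAREST)
h=cv2.cvtColor(im,cv2.COLOR_BGR2HSV)
# nominal-projected points (detectors), for reference
for n,x,y,z in[("slot",.5773,-.2131,.024),("gl",.568,-.1425,.074),("gr",.589,-.283,.074),("rl",.566,-.134,.113),("rr",.5865,-.293,.113)]: print(n,proj([x,y,z],"wrist").round(1))
for v in(125,130,140,150,160,170,180,190,200,210): # white socket edges
    row=im[v,275:335].astype(int).min(1); print(v,row[8:].tolist())
cv2.imwrite("pics/w3z.png",cv2.rotate(a,cv2.ROTATE_90_CLOCKWISE))
E
```

```text
slot [296.3 175.1]
gl [306.3 115.4]
gr [301.6 248.2]
rl [313.2 106.9]
rr [303.  274.7]
125 [112, 110, 124, 159, 177, 178, 188, 232, 251, 252, 252, 252, 252, 252, 252, 252, 252, 252, 252, 252, 252, 252, 252, 252, 253, 252, 224, 190, 169, 127, 110, 109, 111, 113, 110, 111, 112, 106, 109, 108, 112, 111, 111, 110, 105, 111, 96, 56, 41, 49, 50, 53]
130 [112, 112, 125, 161, 180, 177, 189, 234, 252, 252, 236, 217, 215, 223, 233, 234, 236, 235, 235, 234, 228, 224, 220, 211, 202, 178, 182, 187, 158, 123, 109, 113, 112, 112, 116, 112, 111, 113, 113, 112, 113, 109, 112, 111, 111, 104, 83, 54, 46, 45, 52, 55]
140 [110, 109, 129, 164, 181, 169, 201, 249, 253, 245, 179, 117, 87, 76, 71, 64, 56, 61, 66, 69, 68, 74, 91, 103, 118, 160, 184, 179, 140, 115, 111, 113, 112, 110, 111, 114, 112, 113, 110, 112, 111, 112, 114, 112, 112, 96, 61, 41, 47, 51, 49, 52]
150 [113, 109, 123, 168, 174, 181, 212, 250, 253, 221, 135, 90, 81, 81, 66, 57, 54, 62, 71, 71, 73, 83, 105, 108, 131, 178, 182, 155, 121, 111, 113, 109, 114, 114, 114, 116, 110, 111, 113, 112, 111, 111, 113, 111, 102, 67, 40, 45, 53, 52, 53, 53]
1
[... 787 characters left out ...]
3, 87, 81, 75, 62, 59, 63, 70, 74, 72, 78, 104, 123, 136, 174, 183, 155, 122, 113, 115, 112, 114, 112, 111, 112, 115, 112, 117, 111, 111, 110, 114, 107, 80, 50, 49, 51, 55, 53, 51, 53, 55, 52]
200 [121, 159, 170, 165, 197, 247, 252, 243, 216, 195, 190, 195, 192, 194, 194, 195, 195, 194, 192, 192, 192, 188, 189, 188, 173, 137, 114, 110, 114, 111, 111, 111, 112, 110, 108, 111, 114, 115, 111, 113, 111, 91, 59, 47, 56, 53, 52, 55, 55, 54, 57, 57]
210 [125, 161, 178, 176, 216, 249, 253, 252, 252, 252, 252, 252, 252, 252, 252, 252, 252, 252, 252, 252, 253, 252, 233, 194, 156, 120, 115, 113, 116, 112, 112, 111, 113, 113, 111, 114, 110, 110, 113, 112, 103, 72, 48, 49, 57, 58, 58, 57, 59, 56, 60, 58]
```

View pics/w3z.png

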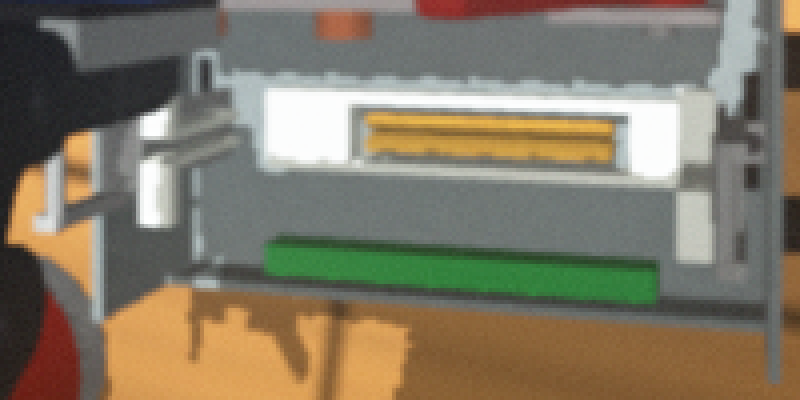

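```bash
python3 - <<'E'
from h import *
st()
c=manip.get_calibration("wrist");print(c["fx"],np.abs(np.array(c["T"])-np.load("w3T.npy")).max())
gl=ray(309,113.7,"wrist",.074);gr=ray(301.5,248.5,"wrist",.074);s1=ray(299.5,125,"wrist",.024);s2=ray(296.2,210,"wrist",.024)
print("gl",gl,"gr",gr,"yaw",np.arctan2(-(gl-gr)[0],(gl-gr)[1]));print("sock",s1,s2,"yaw",np.arctan2(-(s1-s2)[0],(s1-s2)[1]))
# case: +x wall inside? compare by yaw of finished board strip (green top edges) z unknown
for yaw in(.12,.135,.15):
    ex=np.array([np.cos(yaw),np.sin(yaw),0]);print(yaw,[round(1000*float(ex@p),1) for p in(gl,gr,s1,s2)])
# held board relative to hand: red lever & grip in this picture, blue centroid rows
im=cv2.imread("pics/w3.png");h=cv2.cvtColor(im,cv2.COLOR_BGR2HSV);m=cv2.inRange(h,(100,120,60),(130,255,255))
S=manip.state();M=rot(S["tool_rot"])
for v in(230,245):
    x=np.where(m[v])[0];x=x[(x>200)&(x<300)];print("blue",v,x.min(),x.max(),np.round(1000*M.T@(ray(x.mean(),v,"wrist",S["tool_pos"][2]-.1476)-S["tool_pos"]),1))
h2=cv2.inRange(h,(0,150,60),(6,255,255))|cv2.inRange(h,(174,150,60),(180,255,255))
for v in(120,140,160):
    x=np.where(h2[v])[0];x=x[(x>200)&(x<300)];print("red",v,x.min(),x.max(),np.round(1000*M.T@(ray(x.mean(),v,"wrist",S["tool_pos"][2]-.14)-S["tool_pos"]),1))
E
```

```text
t 7.33 tcp [ 0.5249 -0.2084  0.4167] q [0.     0.6568 0.7541 0.    ] F [-0.4  0.5 -1.5] M [ 0.02  0.03 -0.  ] g 0.105
311.780105216734 0.0024569092383437685
gl [ 0.57034048 -0.14049481  0.074     ] gr [ 0.58900145 -0.28331667  0.074     ] yaw 0.12992304518707334
sock [ 0.57071709 -0.15498531  0.024     ] [ 0.58485808 -0.25643677  0.024     ] yaw 0.13849443885999116
0.12 [549.4, 550.8, 548.1, 550.0]
0.135 [546.2, 545.5, 544.7, 545.0]
0.15 [542.9, 540.0, 541.1, 540.0]
blue 230 246 262 [ 22.7   0.6 147.6]
blue 245 244 264 [ 16.1   0.6 147.6]
red 120 242 265 [ 66.3   0.5 140. ]
red 140 242 265 [ 59.5   0.4 140. ]
red 160 241 267 [ 52.5   0.6 140. ]
```

```bash
python3 -c "
from h import *
go([0.5789,-0.213,0.405],0.135)"
```

```text
t 7.33 tcp [ 0.5249 -0.2084  0.4167] q [0.     0.6568 0.7541 0.    ] F [-0.4  0.5 -1.5] M [ 0.02  0.03 -0.  ] g 0.105
yaw 0.1377
offset [-12.   52.8  11.7] twist 0.003
```

{"api": "play_rows", "payload": {
  "increments": [
    {"offset": [-6,18,0],"twist": 0.003,"grip": 0},
    {"offset": [-12,36,2],"twist": 0.003,"grip": 0},
    {"offset": [-12,50,5],"twist": 0.003,"grip": 0},
    {"offset": [-12,52.8,11],"twist": 0.003,"grip": 0},
    {"offset": [-12,52.8,12],"twist": 0.003,"grip": 0}
  ]
}}

```text
time: 7.75
tool_pos: [0.579, -0.2132, 0.4031]
tool_rot: [-0.001, 0.658, 0.753, -0.0]
contact_force: [-0.2, 0.4, -2.8]
gripper_width: 0.104
```

```bash
python3 - <<'E'
from h import *
im,T=look("wrist","w4")
im,T=look("scene","s4")
go([0.5789,-0.213,0.38],0.135)
cv2.imwrite("pics/s4z.png",np.hstack([cv2.resize(im[60:220,150:310],(400,400),interpolation=cv2.INTER_CUBIC),cv2.resize(cv2.imread("pics/w4.png")[90:290,170:370],(400,400),interpolation=cv2.INTER_CUBIC)]))
E
```

```text
t 7.85 tcp [ 0.5783 -0.2133  0.4037] q [-1.000e-03  6.581e-01  7.529e-01 -4.000e-04] F [ 0.7 -0.4 -1.1] M [-0.06  0.05 -0.  ] g 0.101
yaw 0.1342
offset [ 0.2  0.7 23.7] twist -0.001
```

View pics/s4z.png

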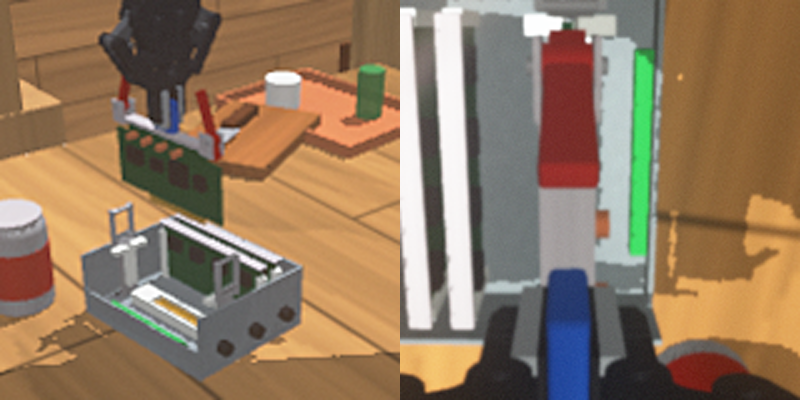

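Scene view: board hangs above the slot, in line; wrist crop: the +y guide head (524–615, middle ~569.5) is centred on the lever (539–600). Descend gently.

{"api": "play_rows", "payload": {
  "increments": [
    {"offset": [0,0.3,8],"twist": 0,"grip": 0},
    {"offset": [0,0.3,20],"twist": 0,"grip": 0},
    {"offset": [0,0.3,32],"twist": 0,"grip": 0},
    {"offset": [0,0.3,44],"twist": 0,"grip": 0},
    {"offset": [0,0.3,50],"twist": 0,"grip": 0}
  ]
}}

```text
time: 8.27
tool_pos: [0.5782, -0.2132, 0.3513]
tool_rot: [-0.002, 0.658, 0.753, -0.001]
contact_force: [-0.1, -1.0, -1.6]
gripper_width: 0.108
```

{"api": "play_rows", "payload": {
  "increments": [
    {"offset": [0,0,4],"twist": 0,"grip": 0},
    {"offset": [0,0,8],"twist": 0,"grip": 0},
    {"offset": [0,0,12],"twist": 0,"grip": 0},
    {"offset": [0,0,16],"twist": 0,"grip": 0},
    {"offset": [0,0,19],"twist": 0,"grip": 0}
  ]
}}

```text
time: 8.68
tool_pos: [0.5792, -0.2135, 0.3357]
tool_rot: [0.0, 0.658, 0.753, 0.0]
contact_force: [-0.5, 0.2, -2.3]
gripper_width: 0.107
```

```bash
python3 -c "
from h import *
go([0.5789,-0.213,0.33],0.135)"
```

```text
t 8.68 tcp [ 0.5792 -0.2135  0.3357] q [3.000e-04 6.582e-01 7.529e-01 1.000e-04] F [-0.5  0.2 -2.3] M [ 0.02 -0.03  0.02] g 0.107
yaw 0.134
offset [ 0.5 -0.2  5.7] twist -0.001
```

{"api": "play_rows", "payload": {
  "increments": [
    {"offset": [0,0,2],"twist": 0,"grip": 0},
    {"offset": [0,0,4],"twist": 0,"grip": 0},
    {"offset": [0,0,6],"twist": 0,"grip": 0},
    {"offset": [0,0,8],"twist": 0,"grip": 0},
    {"offset": [0,0,9],"twist": 0,"grip": 0}
  ]
}}

```text
time: 9.1
tool_pos: [0.5791, -0.2131, 0.3267]
tool_rot: [-0.0, 0.658, 0.753, 0.0]
contact_force: [0.5, 3.3, -0.4]
gripper_width: 0.1
```

```bash
python3 -c "
from h import *
st()"
```

```text
t 9.1 tcp [ 0.5791 -0.2131  0.3267] q [-2.000e-04  6.581e-01  7.529e-01  4.000e-04] F [ 0.5  3.3 -0.4] M [ 0.55 -0.01 -0.01] g 0.1
```

{"api": "play_rows", "payload": {
  "increments": [
    {"offset": [1,0,0],"twist": 0,"grip": 0},
    {"offset": [1.5,0,1],"twist": 0,"grip": 0},
    {"offset": [1.5,0,3],"twist": 0,"grip": 0},
    {"offset": [1.5,0,5],"twist": 0,"grip": 0}
  ]
}}

```text
time: 9.43
tool_pos: [0.5788, -0.2121, 0.3215]
tool_rot: [0.0, 0.658, 0.753, -0.0]
contact_force: [-0.4, 0.0, -2.0]
gripper_width: 0.103
```

```bash
python3 -c "
from h import *
st()"
```

```text
t 9.43 tcp [ 0.5788 -0.2121  0.3215] q [ 2.000e-04  6.582e-01  7.529e-01 -2.000e-04] F [-0.4  0.  -2. ] M [-0.03 -0.02  0.  ] g 0.103
```

{"api": "play_rows", "payload": {
  "increments": [
    {"offset": [0,0,2],"twist": 0,"grip": 0},
    {"offset": [0,0,4],"twist": 0,"grip": 0},
    {"offset": [0,0,6],"twist": 0,"grip": 0},
    {"offset": [0,0,8],"twist": 0,"grip": 0},
    {"offset": [0,0,10],"twist": 0,"grip": 0}
  ]
}}

```text
time: 9.85
tool_pos: [0.5788, -0.212, 0.3114]
tool_rot: [-0.0, 0.658, 0.753, -0.0]
contact_force: [-0.9, 0.0, -1.6]
gripper_width: 0.102
```

```bash
python3 -c "
from h import *
st()"
```

```text
t 9.85 tcp [ 0.5788 -0.212   0.3114] q [-0.      0.6582  0.7529 -0.    ] F [-0.9  0.  -1.6] M [0.09 0.   0.01] g 0.102
```

{"api": "play_rows", "payload": {
  "increments": [
    {"offset": [0,0,2],"twist": 0,"grip": 0},
    {"offset": [0,0,4],"twist": 0,"grip": 0},
    {"offset": [0,0,6],"twist": 0,"grip": 0},
    {"offset": [0,0,8],"twist": 0,"grip": 0},
    {"offset": [0,0,10],"twist": 0,"grip": 0}
  ]
}}

```text
time: 10.27
tool_pos: [0.5788, -0.212, 0.3015]
tool_rot: [-0.0, 0.658, 0.753, -0.0]
contact_force: [0.1, -0.4, -1.8]
gripper_width: 0.098
```

```bash
python3 -c "
from h import *
st()"
```

```text
t 10.27 tcp [ 0.5788 -0.212   0.3015] q [-0.      0.6582  0.7528 -0.    ] F [ 0.1 -0.4 -1.8] M [ 0.02  0.01 -0.02] g 0.098
```

{"api": "play_rows", "payload": {
  "increments": [
    {"offset": [0,0,2],"twist": 0,"grip": 0},
    {"offset": [0,0,4],"twist": 0,"grip": 0},
    {"offset": [0,0,6],"twist": 0,"grip": 0},
    {"offset": [0,0,8],"twist": 0,"grip": 0}
  ]
}}

```text
time: 10.6
tool_pos: [0.5789, -0.212, 0.2935]
tool_rot: [0.0, 0.658, 0.753, -0.0]
contact_force: [-0.4, -0.2, -2.1]
gripper_width: 0.105
```

```bash
python3 -c "
from h import *
st()"
```

```text
t 10.6 tcp [ 0.5789 -0.212   0.2935] q [ 0.      0.6582  0.7529 -0.    ] F [-0.4 -0.2 -2.1] M [-0.04 -0.01 -0.07] g 0.105
```

{"api": "play_rows", "payload": {
  "increments": [
    {"offset": [0,0,2],"twist": 0,"grip": 0},
    {"offset": [0,0,4],"twist": 0,"grip": 0},
    {"offset": [0,0,6],"twist": 0,"grip": 0},
    {"offset": [0,0,7],"twist": 0,"grip": 0}
  ]
}}

```text
time: 10.93
tool_pos: [0.5788, -0.212, 0.2863]
tool_rot: [-0.0, 0.658, 0.753, -0.0]
contact_force: [-0.3, 0.0, -2.0]
gripper_width: 0.104
```

{"api": "play_rows", "payload": {
  "increments": [
    {"offset": [0,0,1],"twist": 0,"grip": 0},
    {"offset": [0,0,2],"twist": 0,"grip": 0},
    {"offset": [0,0,2],"twist": 0,"grip": 0}
  ]
}}

```text
time: 11.18
tool_pos: [0.5791, -0.212, 0.285]
tool_rot: [0.001, 0.658, 0.753, 0.0]
contact_force: [1.0, 0.3, -2.2]
gripper_width: 0.106
```

```bash
python3 -c "
from h import *
st()"
```

```text
t 11.18 tcp [ 0.5791 -0.212   0.285 ] q [5.000e-04 6.582e-01 7.528e-01 3.000e-04] F [ 1.   0.3 -2.2] M [ 0.01 -0.29  0.  ] g 0.106
```

{"api": "play_rows", "payload": {
  "increments": [
    {"offset": [0,0,1],"twist": 0,"grip": 0},
    {"offset": [0,0,2],"twist": 0,"grip": 0},
    {"offset": [0,0,2],"twist": 0,"grip": 0}
  ]
}}

```text
time: 11.43
tool_pos: [0.5794, -0.2121, 0.2846]
tool_rot: [0.001, 0.658, 0.753, 0.0]
contact_force: [-0.6, 1.4, 5.5]
gripper_width: 0.107
```

```bash
python3 -c "
from h import *
st()"
```

```text
t 11.43 tcp [ 0.5794 -0.2121  0.2846] q [8.000e-04 6.582e-01 7.529e-01 3.000e-04] F [-0.6  1.4  5.5] M [ 0.32  0.21 -0.09] g 0.107
```

{"api": "play_rows", "payload": {
  "increments": [
    {"offset": [0,0,-1],"twist": 0,"grip": 0.0},
    {"offset": [0,0,-1],"twist": 0,"grip": 0.2},
    {"offset": [0,0,-1],"twist": 0,"grip": 0.4},
    {"offset": [0,0,-1],"twist": 0,"grip": 0.5},
    {"offset": [0,0,-1],"twist": 0,"grip": 0.5}
  ]
}}

```text
time: 11.85
tool_pos: [0.5787, -0.212, 0.2834]
tool_rot: [-0.0, 0.658, 0.753, -0.0]
contact_force: [-0.1, -0.3, -0.2]
gripper_width: 0.501
```

{"api": "play_rows", "payload": {
  "increments": [
    {"offset": [0,0,-5],"twist": 0,"grip": 0.5},
    {"offset": [0,0,-30],"twist": 0,"grip": 0.5},
    {"offset": [0,0,-65],"twist": 0,"grip": 0.5},
    {"offset": [0,0,-100],"twist": 0,"grip": 0.5},
    {"offset": [0,0,-120],"twist": 0,"grip": 0.5}
  ]
}}

```text
time: 12.27
tool_pos: [0.5792, -0.2122, 0.4087]
tool_rot: [0.003, 0.658, 0.753, 0.001]
contact_force: [1.0, 0.1, -0.0]
gripper_width: 0.501
```

```bash
python3 - <<'E'
from h import *
s=st()
im,T=look("wrist","w5")
for q in["board","board_grip","lever_left_end","lever_right_end"]: print(q,find(q,"wrist",T)[:2])
im2,T=look("scene","s5")
for q in["board","board_grip","lever_left_end","lever_right_end"]: print(q,find(q,"scene",T)[:2])
cv2.imwrite("pics/s5z.png",np.hstack([cv2.resize(im2[110:240,160:290],(400,400),interpolation=cv2.INTER_CUBIC),cv2.resize(im[60:320,110:370],(400,400),interpolation=cv2.INTER_CUBIC)]))
E
```

```text
t 12.27 tcp [ 0.5792 -0.2122  0.4087] q [2.700e-03 6.582e-01 7.529e-01 6.000e-04] F [ 1.   0.1 -0. ] M [-0.02  0.01 -0.01] g 0.501
board [(0.74, array([ 0.5794, -0.2121,  0.0198]))]
board_grip [(0.6, array([ 0.5812, -0.2141,  0.1254]))]
lever_left_end [(0.87, array([ 0.5749, -0.1581,  0.1453]))]
lever_right_end [(0.7, array([ 0.5877, -0.2715,  0.1485])), (0.22, array([ 0.5572, -0.2169, -0.0031]))]
board [(0.89, array([ 0.583 , -0.2137,  0.0208]))]
board_grip [(0.88, array([ 0.5863, -0.2136,  0.1259]))]
lever_left_end [(0.45, array([ 0.5733, -0.1556,  0.1492]))]
lever_right_end [(0.37, array([ 0.5876, -0.2647,  0.1436]))]
```

View pics/s5z.png

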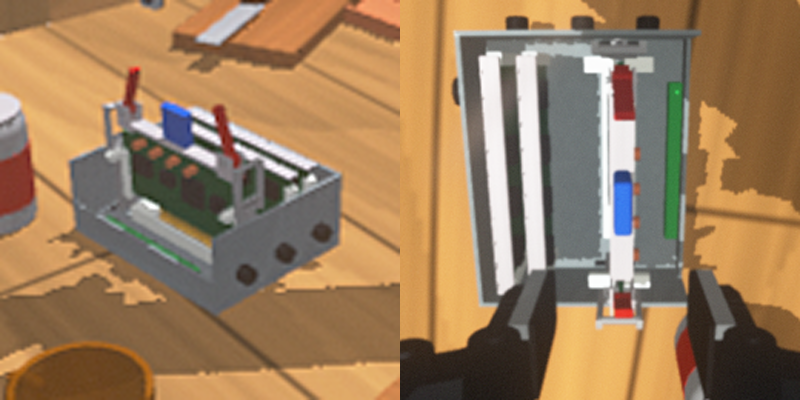

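Board stands in both guides on the socket, levers still open (red at crop (132,88) and (227,135)), grip free. Now shut the fingers and go outside the left lever.

{"api": "play_rows", "payload": {
  "increments": [
    {"offset": [20,0,0],"twist": 0,"grip": 0.3},
    {"offset": [45,0,0],"twist": 0,"grip": 0.1},
    {"offset": [70,0,0],"twist": 0,"grip": 0.0},
    {"offset": [80,0,10],"twist": 0,"grip": 0.0},
    {"offset": [80,0,30],"twist": 0,"grip": 0.0}
  ]
}}

```text
time: 13.18
tool_pos: [0.5687, -0.131, 0.3757]
tool_rot: [0.002, 0.657, 0.754, 0.001]
contact_force: [0.7, -0.1, 0.7]
gripper_width: -0.007
```

{"api": "play_rows", "payload": {
  "increments": [
    {"offset": [0,0,20],"twist": 0,"grip": 0.0},
    {"offset": [0,0,40],"twist": 0,"grip": 0.0},
    {"offset": [0,0,53],"twist": 0,"grip": 0.0},
    {"offset": [0,0,53],"twist": 0,"grip": 0.0}
  ]
}}

```text
time: 13.52
tool_pos: [0.5669, -0.1324, 0.3158]
tool_rot: [-0.004, 0.658, 0.753, -0.001]
contact_force: [-0.3, 0.7, 0.1]
gripper_width: -0.001
```

```bash
cat >> h.py <<'E'
EX=np.array([np.cos(.135),np.sin(.135),0]);EY=np.array([-np.sin(.135),np.cos(.135),0]);C0=-.2886
def bf():
    "tool in board frame: X, Y, tip z (mm)"
    s=st();p=np.array(s["tool_pos"]);M=rot(s["tool_rot"]);print("X %.1f Y %.1f tipz %.1f yaw %.3f tilt"%(1000*(EX@p-.545),1000*(EY@p-C0),1000*(p[2]-.173),np.arctan2(M[1,1],M[0,1])),M[:2,2].round(3))
E
python3 - <<'E'
from h import *
bf()
im2,T=look("scene","s6")
cv2.imwrite("pics/s6z.png",cv2.resize(im2[70:230,150:310],(600,600),interpolation=cv2.INTER_CUBIC))
for d in np.arange(1.3,-.11,-.1):
    pz=112.5-4.5*np.clip((.35-d)/.35,0,1);r=41;h=2.5
    print(round(d,2),"yc %.1f z %.1f"%(65.5-r*np.cos(d)+h*np.sin(d)+11,pz+r*np.sin(d)+h*np.cos(d)))
E
```

```text
t 13.52 tcp [ 0.5669 -0.1324  0.3158] q [-0.0037  0.6582  0.7528 -0.0015] F [-0.3  0.7  0.1] M [ 0.03  0.02 -0.04] g -0.001
X -1.1 Y 81.1 tipz 142.8 yaw 0.134 tilt [-0.007  0.003]
1.3 yc 67.9 z 152.7
1.2 yc 64.0 z 151.6
1.1 yc 60.1 z 150.2
1.0 yc 56.5 z 148.4
0.9 yc 53.0 z 146.2
0.8 yc 49.7 z 143.7
0.7 yc 46.8 z 140.8
0.6 yc 44.1 z 137.7
0.5 yc 41.7 z 134.4
0.4 yc 39.7 z 130.8
0.3 yc 38.1 z 126.4
0.2 yc 36.8 z 121.2
0.1 yc 36.0 z 115.9
-0.0 yc 35.5 z 110.5
-0.1 yc 35.5 z 106.4
```

View pics/s6z.png

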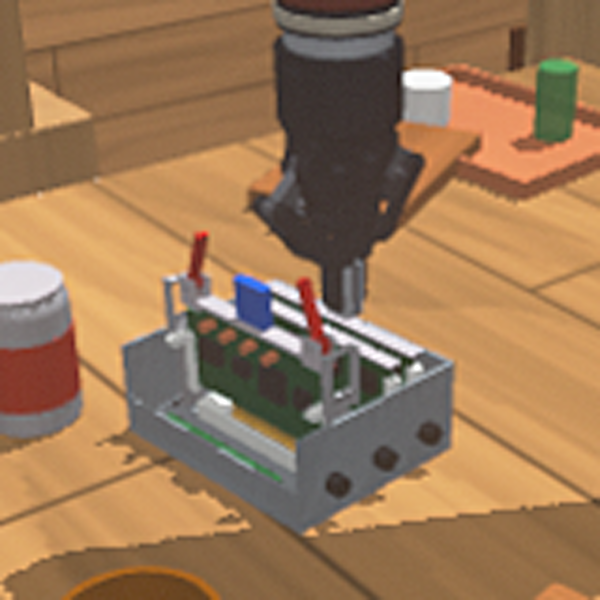

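The finger stands just outside the left lever (finger tip ~(350,300), lever ~(312,310)). Push inwards along the arc.

{"api": "play_rows", "payload": {
  "increments": [
    {"offset": [-2,1,-4],"twist": 0,"grip": 0.0},
    {"offset": [-5,1,-8],"twist": 0,"grip": 0.0},
    {"offset": [-8,1,-8],"twist": 0,"grip": 0.0},
    {"offset": [-10,1,-8],"twist": 0,"grip": 0.0},
    {"offset": [-11,1,-8],"twist": 0,"grip": 0.0}
  ]
}}

```text
time: 13.98
tool_pos: [0.5709, -0.144, 0.3299]
tool_rot: [0.001, 0.658, 0.753, 0.0]
contact_force: [0.1, -0.1, 0.7]
gripper_width: -0.003
```

```bash
python3 -c "
from h import *
bf()"
```

```text
t 13.98 tcp [ 0.5709 -0.144   0.3299] q [1.000e-03 6.583e-01 7.527e-01 3.000e-04] F [ 0.1 -0.1  0.7] M [-0.04 -0.02 -0.02] g -0.003
X 1.3 Y 69.0 tipz 156.9 yaw 0.134 tilt [ 0.002 -0.001]
```

{"api": "play_rows", "payload": {
  "increments": [
    {"offset": [0,-1.3,3],"twist": 0,"grip": 0.0},
    {"offset": [-1,-1.3,5],"twist": 0,"grip": 0.0},
    {"offset": [-3,-1.3,5],"twist": 0,"grip": 0.0},
    {"offset": [-5,-1.3,5.5],"twist": 0,"grip": 0.0},
    {"offset": [-7,-1.3,6],"twist": 0,"grip": 0.0}
  ]
}}

```text
time: 14.4
tool_pos: [0.5703, -0.1507, 0.3225]
tool_rot: [-0.0, 0.658, 0.753, 0.0]
contact_force: [-0.6, 1.6, 1.0]
gripper_width: 0.001
```

```bash
python3 -c "
from h import *
bf()"
```

```text
t 14.4 tcp [ 0.5703 -0.1507  0.3225] q [-2.000e-04  6.582e-01  7.529e-01  0.000e+00] F [-0.6  1.6  1. ] M [0.15 0.02 0.03] g 0.001
X -0.2 Y 62.5 tipz 149.5 yaw 0.134 tilt [-0.  0.]
```

{"api": "play_rows", "payload": {
  "increments": [
    {"offset": [-1.5,0,0.5],"twist": 0,"grip": 0.0},
    {"offset": [-3,0,1.3],"twist": 0,"grip": 0.0},
    {"offset": [-5,0,2.2],"twist": 0,"grip": 0.0},
    {"offset": [-7,0,3.3],"twist": 0,"grip": 0.0},
    {"offset": [-9,0,4.7],"twist": 0,"grip": 0.0}
  ]
}}

```text
time: 14.82
tool_pos: [0.5716, -0.1597, 0.3182]
tool_rot: [0.0, 0.658, 0.753, 0.0]
contact_force: [-0.8, 0.3, 0.9]
gripper_width: -0.002
```

```bash
python3 -c "
from h import *
bf()"
```

```text
t 14.82 tcp [ 0.5716 -0.1597  0.3182] q [3.000e-04 6.582e-01 7.529e-01 0.000e+00] F [-0.8  0.3  0.9] M [0.06 0.06 0.01] g -0.002
X -0.1 Y 53.4 tipz 145.2 yaw 0.134 tilt [ 0. -0.]
```

{"api": "play_rows", "payload": {
  "increments": [
    {"offset": [-1.8,0,1.2],"twist": 0,"grip": 0.0},
    {"offset": [-3.6,0,2.6],"twist": 0,"grip": 0.0},
    {"offset": [-5.1,0,4],"twist": 0,"grip": 0.0},
    {"offset": [-6.5,0,5.5],"twist": 0,"grip": 0.0},
    {"offset": [-8,0,7],"twist": 0,"grip": 0.0}
  ]
}}

```text
time: 15.23
tool_pos: [0.5726, -0.1676, 0.311]
tool_rot: [0.0, 0.658, 0.753, 0.0]
contact_force: [-0.9, -0.1, 1.8]
gripper_width: 0.003
```

{"api": "play_rows", "payload": {
  "increments": [
    {"offset": [-1.3,0,1.6],"twist": 0,"grip": 0.0},
    {"offset": [-2.5,0,3.2],"twist": 0,"grip": 0.0},
    {"offset": [-3.7,0,5],"twist": 0,"grip": 0.0},
    {"offset": [-4.7,0,6.7],"twist": 0,"grip": 0.0},
    {"offset": [-5.5,0,8],"twist": 0,"grip": 0.0}
  ]
}}

```text
time: 15.65
tool_pos: [0.5733, -0.173, 0.3027]
tool_rot: [-0.0, 0.658, 0.753, -0.0]
contact_force: [-0.1, -0.4, 1.1]
gripper_width: 0.001
```

```bash
python3 -c "
from h import *
bf()"
```

```text
t 15.65 tcp [ 0.5733 -0.173   0.3027] q [-0.000e+00  6.582e-01  7.529e-01 -1.000e-04] F [-0.1 -0.4  1.1] M [-0.07  0.1   0.01] g 0.001
X -0.2 Y 40.0 tipz 129.7 yaw 0.134 tilt [-0. -0.]
```

{"api": "play_rows", "payload": {
  "increments": [
    {"offset": [-0.7,0,1.3],"twist": 0,"grip": 0.0},
    {"offset": [-1.3,0,2.6],"twist": 0,"grip": 0.0},
    {"offset": [-1.8,0,4],"twist": 0,"grip": 0.0},
    {"offset": [-2.2,0,5.3],"twist": 0,"grip": 0.0},
    {"offset": [-2.6,0,6.6],"twist": 0,"grip": 0.0}
  ]
}}

```text
time: 16.07
tool_pos: [0.5737, -0.1754, 0.2967]
tool_rot: [-0.0, 0.658, 0.753, 0.0]
contact_force: [-1.8, 1.0, 4.2]
gripper_width: 0.002
```

```bash
python3 -c "
from h import *
bf()"
```

```text
t 16.07 tcp [ 0.5737 -0.1754  0.2967] q [-2.000e-04  6.582e-01  7.529e-01  1.000e-04] F [-1.8  1.   4.2] M [ 0.21  0.31 -0.07] g 0.002
X -0.1 Y 37.6 tipz 123.7 yaw 0.134 tilt [-0.  0.]
```

{"api": "play_rows", "payload": {
  "increments": [
    {"offset": [-0.3,0,1.3],"twist": 0,"grip": 0.0},
    {"offset": [-0.6,0,2.6],"twist": 0,"grip": 0.0},
    {"offset": [-0.9,0,4],"twist": 0,"grip": 0.0},
    {"offset": [-1.1,0,5],"twist": 0,"grip": 0.0},
    {"offset": [-1.3,0,6],"twist": 0,"grip": 0.0}
  ]
}}

```text
time: 16.48
tool_pos: [0.574, -0.1764, 0.2921]
tool_rot: [-0.0, 0.658, 0.753, 0.0]
contact_force: [-4.9, 3.7, 11.5]
gripper_width: 0.0
```

```bash
python3 -c "
from h import *
bf()"
```

```text
t 16.48 tcp [ 0.574  -0.1764  0.2921] q [-5.000e-04  6.581e-01  7.529e-01  4.000e-04] F [-4.9  3.7 11.5] M [0.64 0.86 0.  ] g 0.0
X 0.0 Y 36.6 tipz 119.1 yaw 0.134 tilt [-0.     0.001]
```

{"api": "play_rows", "payload": {
  "increments": [
    {"offset": [-0.2,0,1],"twist": 0,"grip": 0.0},
    {"offset": [-0.4,0,2],"twist": 0,"grip": 0.0},
    {"offset": [-0.6,0,3],"twist": 0,"grip": 0.0},
    {"offset": [-0.7,0,4],"twist": 0,"grip": 0.0},
    {"offset": [-0.7,0,4],"twist": 0,"grip": 0.0}
  ]
}}

```text
time: 16.9
tool_pos: [0.5742, -0.1767, 0.2872]
tool_rot: [-0.0, 0.658, 0.753, 0.001]
contact_force: [-0.3, 4.1, 5.5]
gripper_width: -0.001
```

```bash
python3 -c "
from h import *
bf()"
```

```text
t 16.9 tcp [ 0.5742 -0.1767  0.2872] q [-4.000e-04  6.581e-01  7.529e-01  1.200e-03] F [-0.3  4.1  5.5] M [ 0.7   0.2  -0.02] g -0.001
X 0.2 Y 36.3 tipz 114.2 yaw 0.134 tilt [0.001 0.002]
```

{"api": "play_rows", "payload": {
  "increments": [
    {"offset": [0,0,1],"twist": 0,"grip": 0.0},
    {"offset": [0,0,2],"twist": 0,"grip": 0.0},
    {"offset": [0,0,3],"twist": 0,"grip": 0.0},
    {"offset": [0,0,3],"twist": 0,"grip": 0.0}
  ]
}}

```text
time: 17.23
tool_pos: [0.5743, -0.1766, 0.2856]
tool_rot: [-0.001, 0.658, 0.753, 0.001]
contact_force: [-5.6, 6.6, 11.5]
gripper_width: -0.001
```

```bash
python3 -c "
from h import *
bf()"
```

```text
t 17.23 tcp [ 0.5743 -0.1766  0.2856] q [-0.0008  0.658   0.753   0.0011] F [-5.6  6.6 11.5] M [ 1.02  0.81 -0.04] g -0.001
X 0.3 Y 36.3 tipz 112.6 yaw 0.134 tilt [0.    0.003]
```

{"api": "play_rows", "payload": {
  "increments": [
    {"offset": [0.7,0,0.5],"twist": 0,"grip": 0.0},
    {"offset": [1.2,0,1.5],"twist": 0,"grip": 0.0},
    {"offset": [1.2,0,2.5],"twist": 0,"grip": 0.0},
    {"offset": [1.2,0,2.5],"twist": 0,"grip": 0.0}
  ]
}}

```text
time: 17.57
tool_pos: [0.5744, -0.176, 0.2851]
tool_rot: [0.0, 0.658, 0.753, 0.001]
contact_force: [-9.2, 5.6, 19.7]
gripper_width: 0.003
```

```bash
python3 - <<'E'
from h import *
bf()
im2,T=look("scene","s7")
print(find("board_grip","scene",T)[:1],find("board","scene",T)[:1])
cv2.imwrite("pics/s7z.png",cv2.resize(im2[110:230,170:290],(600,600),interpolation=cv2.INTER_CUBIC))
E
```

```text
t 17.57 tcp [ 0.5744 -0.176   0.2851] q [3.00e-04 6.58e-01 7.53e-01 5.00e-04] F [-9.2  5.6 19.7] M [0.88 1.34 0.04] g 0.003
X 0.5 Y 36.9 tipz 112.1 yaw 0.134 tilt [0.001 0.   ]
[(0.77, array([ 0.5875, -0.2125,  0.1233]))] [(0.86, array([ 0.5841, -0.214 ,  0.0193]))]
```

View pics/s7z.png

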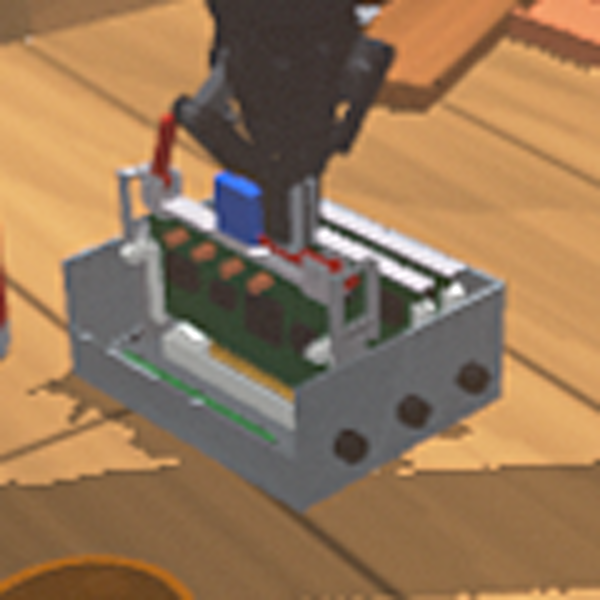

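The left lever lies flat over the top bar under the finger ((310,260)); right lever still standing at (165,145). Back off and cross to the right lever.

{"api": "play_rows", "payload": {
  "increments": [
    {"offset": [0,0,-4],"twist": 0,"grip": 0.0},
    {"offset": [0,0,-10],"twist": 0,"grip": 0.0},
    {"offset": [0,0,-30],"twist": 0,"grip": 0.0},
    {"offset": [0,0,-55],"twist": 0,"grip": 0.0},
    {"offset": [0,0,-75],"twist": 0,"grip": 0.0}
  ]
}}

```text
time: 18.13
tool_pos: [0.5736, -0.1762, 0.3562]
tool_rot: [-0.0, 0.658, 0.753, -0.0]
contact_force: [-0.2, 0.5, 1.2]
gripper_width: 0.002
```

{"api": "play_rows", "payload": {
  "increments": [
    {"offset": [-25,0,0],"twist": 0,"grip": 0.0},
    {"offset": [-55,0,0],"twist": 0,"grip": 0.0},
    {"offset": [-85,0,0],"twist": 0,"grip": 0.0},
    {"offset": [-110,0,0],"twist": 0,"grip": 0.0},
    {"offset": [-120,0,0],"twist": 0,"grip": 0.0}
  ]
}}

```text
time: 18.55
tool_pos: [0.5896, -0.2979, 0.3551]
tool_rot: [0.0, 0.659, 0.752, -0.0]
contact_force: [-0.3, 0.1, 0.2]
gripper_width: -0.004
```

```bash
python3 - <<'E'
from h import *
bf()
im,T=look("wrist","w8")
for q in["lever_right_end","lever_left_end"]:
    for p,x in find(q,"wrist",T)[:2]: print(q,p,"X %.1f Y %.1f z %.1f"%(1000*(EX@x-.545),1000*(EY@x-C0),1000*x[2]))
E
```

```text
t 18.55 tcp [ 0.5896 -0.2979  0.3551] q [ 0.000e+00  6.590e-01  7.521e-01 -4.000e-04] F [-0.3  0.1  0.2] M [ 0.03 -0.04  0.05] g -0.004
X -0.9 Y -86.0 tipz 182.1 yaw 0.132 tilt [-0.001 -0.001]
lever_right_end 0.95 X 0.3 Y -51.0 z 144.7
lever_left_end 0.97 X 1.5 Y 29.2 z 109.4
```

{"api": "play_rows", "payload": {
  "increments": [
    {"offset": [3,0.9,8],"twist": 0,"grip": 0.0},
    {"offset": [4,0.9,20],"twist": 0,"grip": 0.0},
    {"offset": [4,0.9,30],"twist": 0,"grip": 0.0},
    {"offset": [7,0.9,30],"twist": 0,"grip": 0.0},
    {"offset": [10,0.9,30],"twist": 0,"grip": 0.0}
  ]
}}

```text
time: 19.12
tool_pos: [0.5889, -0.284, 0.3238]
tool_rot: [-0.002, 0.658, 0.753, -0.0]
contact_force: [-0.4, -0.9, -0.2]
gripper_width: -0.001
```

```bash
python3 -c "
from h import *
bf()"
```

```text
t 19.12 tcp [ 0.5889 -0.284   0.3238] q [-1.700e-03  6.579e-01  7.531e-01 -2.000e-04] F [-0.4 -0.9 -0.2] M [-0.01  0.02  0.03] g -0.001
X 0.3 Y -72.0 tipz 150.8 yaw 0.135 tilt [-0.003  0.002]
```

{"api": "play_rows", "payload": {
  "increments": [
    {"offset": [2,0,0],"twist": 0,"grip": 0.0},
    {"offset": [4.5,0,0],"twist": 0,"grip": 0.0},
    {"offset": [7,0,0],"twist": 0,"grip": 0.0},
    {"offset": [9.5,0,0],"twist": 0,"grip": 0.0},
    {"offset": [12,0,0.5],"twist": 0,"grip": 0.0}
  ]
}}

```text
time: 19.53
tool_pos: [0.5878, -0.2732, 0.3261]
tool_rot: [0.001, 0.658, 0.753, -0.0]
contact_force: [0.2, -1.1, -1.0]
gripper_width: 0.003
```

```bash
python3 -c "
from h import *
bf()"
```

```text
t 19.53 tcp [ 0.5878 -0.2732  0.3261] q [ 0.0008  0.6582  0.7529 -0.    ] F [ 0.2 -1.1 -1. ] M [-0.17 -0.04  0.04] g 0.003
X 0.7 Y -61.2 tipz 153.1 yaw 0.134 tilt [ 0.001 -0.001]
```

{"api": "play_rows", "payload": {
  "increments": [
    {"offset": [0.7,-0.5,2],"twist": 0,"grip": 0.0},
    {"offset": [2,-0.5,3.7],"twist": 0,"grip": 0.0},
    {"offset": [3.7,-0.5,4.8],"twist": 0,"grip": 0.0},
    {"offset": [5.7,-0.5,6.3],"twist": 0,"grip": 0.0},
    {"offset": [7.8,-0.5,7.9],"twist": 0,"grip": 0.0}
  ]
}}

```text
time: 19.95
tool_pos: [0.5862, -0.2655, 0.3175]
tool_rot: [0.0, 0.658, 0.753, 0.0]
contact_force: [0.5, -0.4, 2.5]
gripper_width: 0.0
```

```bash
python3 -c "
from h import *
bf()"
```

```text
t 19.95 tcp [ 0.5862 -0.2655  0.3175] q [1.000e-04 6.582e-01 7.528e-01 0.000e+00] F [ 0.5 -0.4  2.5] M [-0.08  0.03  0.03] g 0.0
X 0.1 Y -53.4 tipz 144.5 yaw 0.134 tilt [ 0. -0.]
```

{"api": "play_rows", "payload": {
  "increments": [
    {"offset": [1.8,0,1.2],"twist": 0,"grip": 0.0},
    {"offset": [3.6,0,2.6],"twist": 0,"grip": 0.0},
    {"offset": [5.1,0,4],"twist": 0,"grip": 0.0},
    {"offset": [6.5,0,5.5],"twist": 0,"grip": 0.0},
    {"offset": [8,0,7],"twist": 0,"grip": 0.0}
  ]
}}

```text
time: 20.37
tool_pos: [0.5851, -0.2575, 0.3103]
tool_rot: [-0.0, 0.658, 0.753, -0.0]
contact_force: [0.3, -0.4, 1.6]
gripper_width: -0.001
```

```bash
python3 -c "
from h import *
bf()"
```

```text
t 20.37 tcp [ 0.5851 -0.2575  0.3103] q [-1.000e-04  6.582e-01  7.529e-01 -0.000e+00] F [ 0.3 -0.4  1.6] M [-0.17 -0.03  0.01] g -0.001
X 0.1 Y -45.3 tipz 137.3 yaw 0.134 tilt [-0.  0.]
```

{"api": "play_rows", "payload": {
  "increments": [
    {"offset": [1.3,0,1.6],"twist": 0,"grip": 0.0},
    {"offset": [2.5,0,3.2],"twist": 0,"grip": 0.0},
    {"offset": [3.7,0,5],"twist": 0,"grip": 0.0},
    {"offset": [4.7,0,6.7],"twist": 0,"grip": 0.0},
    {"offset": [5.5,0,8],"twist": 0,"grip": 0.0}
  ]
}}

```text
time: 20.78
tool_pos: [0.5843, -0.2522, 0.3022]
tool_rot: [-0.0, 0.658, 0.753, -0.0]
contact_force: [-0.3, -1.7, 0.6]
gripper_width: 0.003
```

{"api": "play_rows", "payload": {
  "increments": [
    {"offset": [0.7,0,1.3],"twist": 0,"grip": 0.0},
    {"offset": [1.3,0,2.6],"twist": 0,"grip": 0.0},
    {"offset": [1.8,0,4],"twist": 0,"grip": 0.0},
    {"offset": [2.2,0,5.3],"twist": 0,"grip": 0.0},
    {"offset": [2.6,0,6.6],"twist": 0,"grip": 0.0}
  ]
}}

```text
time: 21.2
tool_pos: [0.5841, -0.2499, 0.2967]
tool_rot: [0.0, 0.658, 0.753, -0.0]
contact_force: [-2.2, -0.9, 5.6]
gripper_width: 0.001
```

```bash
python3 -c "
from h import *
bf()"
```

```text
t 21.2 tcp [ 0.5841 -0.2499  0.2967] q [ 5.000e-04  6.582e-01  7.529e-01 -2.000e-04] F [-2.2 -0.9  5.6] M [-0.24  0.35  0.04] g 0.001
X 0.2 Y -37.6 tipz 123.7 yaw 0.134 tilt [ 0.    -0.001]
```

{"api": "play_rows", "payload": {
  "increments": [
    {"offset": [0.3,0,1.3],"twist": 0,"grip": 0.0},
    {"offset": [0.6,0,2.6],"twist": 0,"grip": 0.0},
    {"offset": [0.9,0,4],"twist": 0,"grip": 0.0},
    {"offset": [1.1,0,5],"twist": 0,"grip": 0.0},
    {"offset": [1.3,0,6],"twist": 0,"grip": 0.0}
  ]
}}

```text
time: 21.62
tool_pos: [0.584, -0.249, 0.291]
tool_rot: [0.001, 0.658, 0.753, -0.0]
contact_force: [-1.8, -2.9, 5.0]
gripper_width: 0.004
```

```bash
python3 -c "
from h import *
bf()"
```

```text
t 21.62 tcp [ 0.584 -0.249  0.291] q [ 1.100e-03  6.582e-01  7.528e-01 -5.000e-04] F [-1.8 -2.9  5. ] M [-0.47  0.34  0.04] g 0.004
X 0.2 Y -36.7 tipz 118.0 yaw 0.134 tilt [ 0.001 -0.002]
```

{"api": "play_rows", "payload": {
  "increments": [
    {"offset": [0.2,0,1],"twist": 0,"grip": 0.0},
    {"offset": [0.2,0,2],"twist": 0,"grip": 0.0},
    {"offset": [0.2,0,3],"twist": 0,"grip": 0.0},
    {"offset": [0.2,0,4],"twist": 0,"grip": 0.0},
    {"offset": [0.2,0,5],"twist": 0,"grip": 0.0}
  ]
}}

```text
time: 22.03
tool_pos: [0.584, -0.2489, 0.2862]
tool_rot: [0.001, 0.658, 0.753, -0.001]
contact_force: [-2.1, -3.1, 4.8]
gripper_width: 0.004
```

```bash
python3 -c "
from h import *
bf()"
```

```text
t 22.03 tcp [ 0.584  -0.2489  0.2862] q [ 1.200e-03  6.583e-01  7.528e-01 -6.000e-04] F [-2.1 -3.1  4.8] M [-0.49  0.38  0.06] g 0.004
X 0.2 Y -36.6 tipz 113.2 yaw 0.134 tilt [ 0.001 -0.002]
```

{"api": "play_rows", "payload": {
  "increments": [
    {"offset": [-0.4,0,1],"twist": 0,"grip": 0.0},
    {"offset": [-0.4,0,2],"twist": 0,"grip": 0.0},
    {"offset": [-0.4,0,2],"twist": 0,"grip": 0.0}
  ]
}}

```text
time: 22.28
tool_pos: [0.5841, -0.2493, 0.2846]
tool_rot: [0.001, 0.658, 0.753, -0.001]
contact_force: [-2.9, -3.1, 6.7]
gripper_width: -0.003
```

```bash
python3 -c "
from h import *
bf()"
```

```text
t 22.28 tcp [ 0.5841 -0.2493  0.2846] q [ 1.100e-03  6.582e-01  7.528e-01 -6.000e-04] F [-2.9 -3.1  6.7] M [-0.45  0.49  0.04] g -0.003
X 0.2 Y -37.0 tipz 111.6 yaw 0.134 tilt [ 0.001 -0.002]
```

{"api": "play_rows", "payload": {
  "increments": [
    {"offset": [-0.4,0,1],"twist": 0,"grip": 0.0},
    {"offset": [-0.4,0,2],"twist": 0,"grip": 0.0},
    {"offset": [-0.4,0,2],"twist": 0,"grip": 0.0}
  ]
}}

```text
time: 22.53
tool_pos: [0.5844, -0.2495, 0.2842]
tool_rot: [0.001, 0.658, 0.753, -0.0]
contact_force: [-5.9, 0.2, 13.0]
gripper_width: -0.003
```

```bash
python3 -c "
from h import *
bf()"
```

```text
t 22.53 tcp [ 0.5844 -0.2495  0.2842] q [ 1.000e-03  6.582e-01  7.529e-01 -4.000e-04] F [-5.9  0.2 13. ] M [-0.03  1.04  0.01] g -0.003
X 0.5 Y -37.3 tipz 111.2 yaw 0.134 tilt [ 0.001 -0.002]
```

{"api": "play_rows", "payload": {
  "increments": [
    {"offset": [0,0,1],"twist": 0,"grip": 0.0},
    {"offset": [0,0,1],"twist": 0,"grip": 0.0}
  ]
}}

```text
time: 22.7
tool_pos: [0.5844, -0.2496, 0.284]
tool_rot: [0.001, 0.658, 0.753, -0.0]
contact_force: [-8.7, 0.5, 15.2]
gripper_width: -0.002
```

{"api": "play_rows", "payload": {
  "increments": [
    {"offset": [0,0,-4],"twist": 0,"grip": 0.0},
    {"offset": [0,0,-12],"twist": 0,"grip": 0.0},
    {"offset": [0,0,-35],"twist": 0,"grip": 0.0},
    {"offset": [0,0,-70],"twist": 0,"grip": 0.0},
    {"offset": [0,0,-105],"twist": 0,"grip": 0.0}
  ]
}}

```text
time: 23.12
tool_pos: [0.5835, -0.2483, 0.3837]
tool_rot: [-0.002, 0.658, 0.753, -0.0]
contact_force: [0.7, -0.3, 1.5]
gripper_width: -0.0
```

```bash
python3 - <<'E'
from h import *
bf()
ims=[]
for cam in("wrist","scene"):
  im,T=look(cam,"f"+cam);ims.append(im)
  for q in["lever_right_end","lever_left_end","board","board_grip","beer_mug","salt_jar","tomato_tin"]:
    for p,x in find(q,cam,T)[:1]: print(cam,q,p,x,"X %.1f Y %.1f z %.1f"%(1000*(EX@x-.545),1000*(EY@x-C0),1000*x[2]))
cv2.imwrite("pics/fz.png",np.hstack([cv2.resize(ims[1][110:240,160:290],(400,400),interpolation=cv2.INTER_CUBIC),cv2.resize(ims[0][60:320,110:370],(400,400),interpolation=cv2.INTER_CUBIC)]))
E
```

```text
t 23.12 tcp [ 0.5835 -0.2483  0.3837] q [-2.400e-03  6.581e-01  7.529e-01 -1.000e-04] F [ 0.7 -0.3  1.5] M [-0.03 -0.03 -0.06] g -0.0
X -0.3 Y -36.0 tipz 210.7 yaw 0.134 tilt [-0.004  0.003]
wrist lever_right_end 0.7 [ 0.585  -0.2433  0.1093] X 1.9 Y -31.2 z 109.3
wrist lever_left_end 0.83 [ 0.579  -0.1807  0.1068] X 4.4 Y 31.6 z 106.8
wrist board 0.91 [ 0.5824 -0.2125  0.0172] X 3.5 Y -0.4 z 17.2
wrist beer_mug 0.39 [ 0.5875 -0.2935  0.11  ] X -2.3 Y -81.3 z 110.0
wrist tomato_tin 0.61 [ 0.6828 -0.3626  0.0032] X 82.8 Y -162.6 z 3.2
scene lever_right_end 0.54 [ 0.5839 -0.2394  0.1053] X 1.4 Y -27.2 z 105.3
scene lever_left_end 0.64 [ 0.5752 -0.1858  0.1088] X -0.0 Y 27.1 z 108.8
scene board 0.83 [ 0.5814 -0.2129  0.0171] X 2.5 Y -0.6 z 17.1
scene board_grip 0.9 [ 0.5848 -0.2137  0.1216] X 5.7 Y -1.9 z 121.6
scene beer_mug 0.57 [0.8205 0.0409 0.0034] X 273.5 Y 218.7 z 3.4
scene salt_jar 0.83 [ 0.3542 -0.0111 -0.0013] X -195.5 Y 229.9 z -1.3
scene tomato_tin 0.79 [ 6.892e-01 -3.639e-01  1.000e-04] X 89.0 Y -164.7 z 0.1
```

View pics/fz.png

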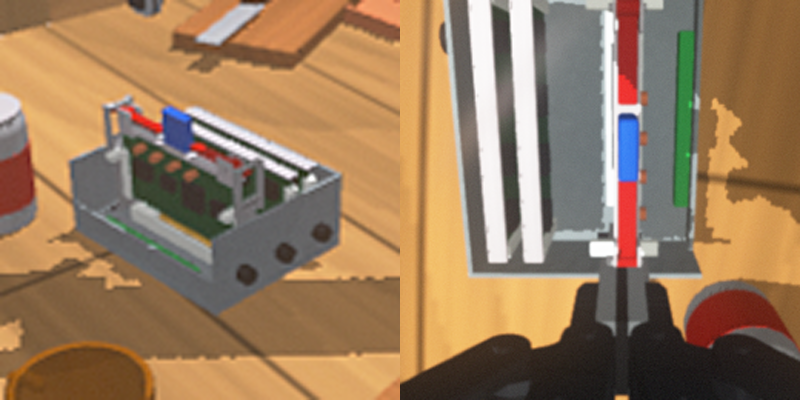

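Both levers lie flat and the bystanders are unmoved. The left lever stopped 1 mm higher (the right end was still up then), so I press it once more gently.

{"api": "play_rows", "payload": {
  "increments": [
    {"offset": [20,0.3,0],"twist": 0,"grip": 0.0},
    {"offset": [45,0.3,10],"twist": 0,"grip": 0.0},
    {"offset": [65,0.3,30],"twist": 0,"grip": 0.0},
    {"offset": [72,0.3,60],"twist": 0,"grip": 0.0},
    {"offset": [72,0.3,80],"twist": 0,"grip": 0.0}
  ]
}}

```text
time: 24.33
tool_pos: [0.5741, -0.1756, 0.3032]
tool_rot: [-0.001, 0.657, 0.754, 0.0]
contact_force: [0.2, 0.9, -0.7]
gripper_width: 0.0
```

{"api": "play_rows", "payload": {
  "increments": [
    {"offset": [0,0,2],"twist": 0,"grip": 0.0},
    {"offset": [0,0,4],"twist": 0,"grip": 0.0},
    {"offset": [0,0,6],"twist": 0,"grip": 0.0},
    {"offset": [0,0,8],"twist": 0,"grip": 0.0}
  ]
}}

```text
time: 24.67
tool_pos: [0.5754, -0.1782, 0.2991]
tool_rot: [0.002, 0.658, 0.753, 0.001]
contact_force: [-0.2, 0.2, -0.0]
gripper_width: -0.001
```

```bash
python3 -c "
from h import *
bf()"
```

```text
t 24.67 tcp [ 0.5754 -0.1782  0.2991] q [1.800e-03 6.584e-01 7.527e-01 5.000e-04] F [-0.2  0.2 -0. ] M [-0.02  0.01 -0.04] g -0.001
X 1.2 Y 34.6 tipz 126.1 yaw 0.134 tilt [ 0.003 -0.002]
```

{"api": "play_rows", "payload": {
  "increments": [
    {"offset": [1.5,-1,3],"twist": 0,"grip": 0.0},
    {"offset": [1.5,-1,6],"twist": 0,"grip": 0.0},
    {"offset": [1.5,-1,9],"twist": 0,"grip": 0.0},
    {"offset": [1.5,-1,11],"twist": 0,"grip": 0.0},
    {"offset": [1.5,-1,13],"twist": 0,"grip": 0.0}
  ]
}}

```text
time: 25.08
tool_pos: [0.5735, -0.1762, 0.2842]
tool_rot: [0.0, 0.658, 0.753, 0.0]
contact_force: [-2.1, 2.5, 11.6]
gripper_width: 0.003
```

{"api": "play_rows", "payload": {
  "increments": [
    {"offset": [0,0,1],"twist": 0,"grip": 0.0},
    {"offset": [0,0,2],"twist": 0,"grip": 0.0},
    {"offset": [0,0,3],"twist": 0,"grip": 0.0}
  ]
}}

```text
time: 25.33
tool_pos: [0.5741, -0.1762, 0.2841]
tool_rot: [0.001, 0.658, 0.753, 0.001]
contact_force: [-5.2, 4.8, 15.2]
gripper_width: 0.002
```

```bash
python3 -c "
from h import *
bf()"
```

```text
t 25.33 tcp [ 0.5741 -0.1762  0.2841] q [5.000e-04 6.581e-01 7.529e-01 6.000e-04] F [-5.2  4.8 15.2] M [0.7  0.95 0.04] g 0.002
X 0.2 Y 36.7 tipz 111.1 yaw 0.134 tilt [0.002 0.   ]
```

Same height as the right one (111.1 vs 111.0 mm) and a hard stop. Lift clear, check, and hand in.

{"api": "play_rows", "payload": {
  "increments": [
    {"offset": [0,0,-4],"twist": 0,"grip": 0.0},
    {"offset": [0,0,-12],"twist": 0,"grip": 0.0},
    {"offset": [0,0,-35],"twist": 0,"grip": 0.0},
    {"offset": [0,0,-70],"twist": 0,"grip": 0.0},
    {"offset": [0,0,-105],"twist": 0,"grip": 0.0}
  ]
}}

```text
time: 25.75
tool_pos: [0.5729, -0.176, 0.3855]
tool_rot: [-0.002, 0.658, 0.753, -0.001]
contact_force: [0.9, -0.6, 0.5]
gripper_width: -0.003
```

{"api": "play_rows", "payload": {
  "increments": [
    {"offset": [0,0,-10],"twist": 0,"grip": 0.0},
    {"offset": [0,0,-10],"twist": 0,"grip": 0.0},
    {"offset": [0,0,-10],"twist": 0,"grip": 0.0}
  ]
}}

```text
time: 26.0
tool_pos: [0.5734, -0.1762, 0.396]
tool_rot: [0.0, 0.658, 0.753, 0.0]
contact_force: [-0.4, 0.2, -0.5]
gripper_width: 0.002
```

```bash
python3 - <<'E'
from h import *
bf()
for cam in("wrist","scene","top"):
  im,T=look(cam,"g"+cam)
  for q in["lever_right_end","lever_left_end","board","board_grip"]:
    for p,x in find(q,cam,T)[:1]: print(cam,q,p,"X %.1f Y %.1f z %.1f"%(1000*(EX@x-.545),1000*(EY@x-C0),1000*x[2]))
st()
manip.job_done()
E
```

```text
t 26.0 tcp [ 0.5734 -0.1762  0.396 ] q [4.000e-04 6.582e-01 7.528e-01 1.000e-04] F [-0.4  0.2 -0.5] M [ 0.04 -0.04 -0.05] g 0.002
X -0.5 Y 36.8 tipz 223.0 yaw 0.134 tilt [ 0.001 -0.   ]
wrist lever_left_end 0.97 X 4.6 Y 26.9 z 106.4
wrist board 0.76 X 2.5 Y -2.7 z 17.9
wrist board_grip 0.65 X -0.1 Y -4.9 z 122.8
scene lever_right_end 0.57 X 51.7 Y 375.0 z -2.2
scene lever_left_end 0.5 X -6.4 Y 77.2 z 109.1
scene board 0.64 X 3.0 Y 2.2 z 16.6
scene board_grip 0.72 X 6.9 Y 0.1 z 120.5
top lever_right_end 0.56 X 1.1 Y -32.0 z 111.4
top lever_left_end 0.48 X 2.8 Y 27.1 z 111.5
top board 0.91 X -1.7 Y -4.8 z 11.3
top board_grip 0.61 X -0.2 Y -3.7 z 117.1
t 26.75 tcp [ 0.5734 -0.1762  0.396 ] q [1.000e-04 6.582e-01 7.528e-01 0.000e+00] F [-1.  -0.6 -0.7] M [ 0.03 -0.05  0.05] g -0.002
the job is handed in; nothing more can be done
```

The spare board is in the empty slot with both red levers flat, and I handed the job in at 26.8 s. No verdict came back, so the result rests on my own checks.

- **Placing:** I found the slot's true line in a close wrist picture and slid the board down the guides. It touched a lead-in once at about 3 N and I eased it sideways. It came to rest on the socket about 5 mm above home, under about 8 N. I let go there, and pictures showed both levers still standing.
- **Closing:** I swung the left lever in, then the right, with peak forces of about 22 N and 18 N. I then pressed the left one again, because it had first stopped about 1 mm high. Both ended on a hard stop with the fingertip at the same height (111 mm).
- **Last checks:**
  - The last picture I viewed, before that final left press, showed both levers flat. I did not view one after it.
  - The mug, jar and tin were within about 5 mm of their starting readings in that same set, which is within the measuring error.
  - The last readings put the board's origin 11 to 18 mm above the table (home is 16 mm, good to about 4 mm). I take it as home mainly from the hard stops.
  - Two late lever readings were plainly wrong: the scene camera put one lever end off the board and the other out at the rail. I ignored both.
  - The hand was well clear when I handed in.

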